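# Deburr the carrier jaw, load the specimens and lock it

### The arm

A 6-joint arm with a two-finger parallel gripper is mounted at the origin on the work surface. World frame = base frame: x ahead of the robot, y to its left, z up, the work surface at z = 0. Lengths are in m, angles in degrees, forces in N, time in s.
With the tool pointing down it reaches from about 0.4 to 0.825 m from the base axis. Payload 7 kg.
Tool frame: the origin (TCP) lies on the centre line of the jaws, within the pads' length; the fingertips stand 17 mm ahead of it and the grasp point (between the pads) lies 2 mm behind it; y points along the fingers, z is the direction in which the jaws open and shut, and the axes are right-handed (so a half turn about y gives the same grasp; the last joint's range is limited). The gripper opens to 88 mm and grips with 3 to 60 N. Pads are 19 mm wide; open, the fingers measure 130 mm over their backs; the gripper's body (78 mm by 193 mm) begins 47 mm behind the grasp point.
Start: joints at [89.846, 20.546, 0.682, 0, -70.136, -16.507], TCP at [0.194, 0.647, 0.244] pointing down, gripper open.
Joint ranges: [-176.03, 176.03], [-82.01, 121.73], [-58.28, 71.71], [-173.87, 95.51], [-174.79, -0.11], [-173.66, 173.66]. Speed limits (degrees/s): [136.94, 136.94, 172.46, 180, 180, 180].

### API

Orientations are given as [roll, pitch, yaw] about the fixed x, y, z axes, in that order (R = Rz(yaw) Ry(pitch) Rx(roll)).
In Python, from plant import r, capture, camera_info gives the robot as it stands. The module is installed in compiled form; this text tells all that it offers.
- The arm moves only by the tool apply_moves, never from a script. Its argument "deltas" is a list of rows, each an object of numbers: "tx", "ty", "tz": the shift along the tool's x, y, z in m; "turn": the turn about the tool's y in rad; "gripper": the finger opening in m, from 0 to 0.0876. A call has 1 to 5 rows; each row is the pose to reach, as a shift and turn from the pose commanded when the call began, along the tool's axes at that moment; what a row does not reach only later rows make up. A row lasts 1/10 s, in which the tool goes at most 50 mm and 8.59 degrees, less where a joint would pass 70% of its speed; a pose out of reach is approached as far as the arm can. A call with a gripper value outside its range is refused whole. The fingers move at their own pace and stop on an object; "newtons" is the grip in N (left out, the last holds). Time passes only in rows, so rows that repeat a pose let the fingers close. It gives the time, the measured TCP pose, the force and the opening at its end, in the units of the state.
- r.get_state(): the state, without advancing time (a new reading comes with each control period).
- capture(name): name is "scene" or "top" or "wrist"; returns (picture, depth): 400x640x3 uint8, red, green, blue; 400x640 float32, m along the optical axis (not along the pixel's ray), 0 where there is no reading.
- camera_info(name): a dict with "K" (3x3 intrinsics, pixels), "eye" and "orientation" of the camera in the world; the wrist camera has in their place "tool_from_camera" (4x4, takes a point from camera to tool coordinates, whose origin is the TCP and whose axes are the tool frame's). Camera axes: x right, y up, looking along -z (the intrinsics and any distortion apply to the point x, -y, -z); pixel columns grow to the right and rows downward; lengths in m; the calibration is good to about 2 mm. A picture is of the moment at which its call begins: read the wrist's pose just before it. camera_info takes no time and is no camera call.
- r.close_job(): hands the job in, once; it reports no verdict.
The state is a dict: "time_s": time; "joints": joint angles; "qd": joint speeds; "joint_torque": joint torques, N m; "tcp_pos": TCP position; "eef_rot": TCP orientation; "contact_force": force on the tool from outside, world axes, zero at the start; "moment": the same for the moment, N m; "gripper_width": finger opening in m.
Only numpy, scipy, OpenCV 4.12 (cv2) and the standard library are available. Lean on these libraries where they do the work, as an engineer would, in place of code of your own. Each camera call takes 0.05 s, during which the arm holds its last target.

### The job

Before the specimen carrier goes under the microscope, take the burr off the top edge of its sprung jaw: with the file held level and square across the jaw, give it three forward strokes, tip leading outward away from the nests, each starting with the tip end of the blade on the jaw and running until the file's grip has passed right over it, and lift the file clear at the end of every stroke, never dragging it back over the edge. Lay the file back flat in its rest, then seat every specimen that is there, polished face up, fully down in the nest of its own shape and tap the carrier's tapered locking key down until it is tight, fully home. Specimens may get knocked out of place meanwhile; leave the other things on the bench where they are.

Things in the scene. Friction and masses are not known exactly. Their poses are not given: they have to be found in the camera images.
- carrier: Aluminium specimen carrier fixed to the bench: base plate 170 x 170 x 6 mm with four nest blocks on it (2 x 2, centres 40 mm either way from the plate's centre), a locking key on a tongue at its +y side, and the sprung jaw on a tongue beyond its +x edge. Origin: centre of the plate's underside, on the bench. +x points from the nests to the jaw and on outward (the forward filing direction), z up. Whichever nest stands in which corner varies.
- jaw_home (a point): Centre of the jaw's top edge when the jaw is at rest: 105 mm along the carrier's +x from its origin and 48 mm above the bench. The jaw is an upright steel strip, 6 mm thick along the carrier's x, 44 mm long along its y. Its steel guides on either side (48 mm apart) reach only 36 mm above the bench. Axes as the carrier's; this point does not move with the jaw.
- jaw_press (a joint): How far the jaw is pressed down against its spring, m: 0 at rest, up to 0.008 at the stop; 700 N/m, damped. A file pressed on it by about 3 to 5 mm bites well.
- jaw_slide (a joint): How far the jaw is dragged along the carrier's x, m: 0 at rest, + outward (forward strokes pull it to +), - towards the nests (a dragging return pulls it to -); stops at +0.005 and -0.005; spring 500 N/m, damped.
- key_top (a point): Centre of the flat top (22 x 22 mm) of the carrier's steel locking key, a tapered key that stands upright in a slot between two dark steel cheeks on a tongue at the carrier's +y side (112 mm along +y from the carrier's origin). This point is 45 mm above the bench with the key fully out and 35 mm with the key fully home; it moves with the key. The cheeks' tops are 26 mm above the bench.
- key (a joint): How far the key has been driven down, m: partly in at the start, 0.010 when fully home against its stop. It stays where it is left; it takes about 8 N to move it, with a slow damped motion (about 60 N per m/s more).
- file_grip (a point): Centre of the upright wooden grip of the file, 35 mm above the file's underside. The grip is 26 x 26 mm in plan and 46 mm tall (12 to 58 mm above the underside), in the middle of a flat steel file 150 x 28 x 6 mm that has a 20 mm wide, 6 mm thick holder strip, 70 mm long, on its back under the grip. 0.18 kg. The teeth are on the underside. x points along the blade to its narrower tip, z up from the teeth to the grip.
- file_tip (a point): Point on the underside of the file at the end of its tip (narrowed to 20 mm over the last 22 mm): 75 mm along x and 35 mm below the grip's centre. Same axes as the grip.
- rest_floor (a point): Centre of the inner floor of the file's rest, a grey open tray fixed to the bench, 176 x 50 x 12 mm outside, walls and floor 4 mm, long along its x. The file lies in it at the start, teeth down (it may lie either way round when put back).
- round_mid (a point): Centre (half-way up) of a mounted specimen, an upright black resin block 36 mm tall, round, 40 mm diameter, with a polished steel section in its top face; about 0.1 kg, z up. May be absent.
- nest_round_floor (a point): Centre of the pocket floor (10 mm above the bench) of the nest for that shape: round, about 43 mm diameter, 8 mm deep (rim 18 mm above the bench), in a 68 mm square block. Axes as the carrier's.
- square_mid (a point): Centre (half-way up) of a mounted specimen, an upright black resin block 36 mm tall, square, 36 x 36 mm, with a polished steel section in its top face; about 0.1 kg, z up. May be absent.
- nest_square_floor (a point): Centre of the pocket floor (10 mm above the bench) of the nest for that shape: square, 39 x 39 mm, 8 mm deep (rim 18 mm above the bench), in a 68 mm square block. Axes as the carrier's.
- oblong_mid (a point): Centre (half-way up) of a mounted specimen, an upright black resin block 36 mm tall, oblong, 52 mm along its x by 30 mm along its y, with a polished steel section in its top face; about 0.1 kg, z up. May be absent.
- nest_oblong_floor (a point): Centre of the pocket floor (10 mm above the bench) of the nest for that shape: oblong, 55 mm along its x by 33 mm along its y, 8 mm deep (rim 18 mm above the bench), in a 68 mm square block. Axes as the carrier's.
- hex_mid (a point): Centre (half-way up) of a mounted specimen, an upright black resin block 36 mm tall, hexagonal, 32 mm across flats (one pair of flats faces its +x and -x, the others every 60 degrees), with a polished steel section in its top face; about 0.1 kg, z up. May be absent.
- nest_hex_floor (a point): Centre of the pocket floor (10 mm above the bench) of the nest for that shape: hexagonal, 35 mm across flats (one pair of flats faces its +x and -x), 8 mm deep (rim 18 mm above the bench), in a 68 mm square block. Axes as the carrier's.
- lens_cap: Bystander: flat grey lens cap, 30 mm across and 7 mm high, loose on the bench; origin at its underside's centre.
- polish: Bystander: bottle 48 mm across, 85 mm tall, loose, beyond the specimens; origin at its underside's centre.
- jar: Bystander: amber glass jar 52 mm across, 60 mm tall, loose, nearer the robot than the specimens; origin at its underside's centre.
Things that resemble listed ones, but are neither listed nor needed, are in the scene too. Leave any purple look-alike of the part that bears file_grip alone.

How it is judged:
By the outcome, as a careful person would: the job done as asked, in the order asked, and still so for the second after the job is handed in, with the robot touching nothing.
Of round, square, oblong, hex only 2 to 4 are there at a start; the rules pass over those that are not, and their reading is None.
At some moment in a run one of round, square, oblong, hex may be knocked a few centimetres aside while the robot is not near it.
It also fails if it takes over 210 s, if anything falls off the work surface, if the arm or the gripper's body presses on something with over 40 N, if the wrist force passes 120 N, or if a joint passes its speed limit or range.

## Working session

There is one attempt and no reset: what is moved stays moved. The work goes in short steps, Python scripts to look and compute and a tool call to move; the robot and the scene stay as the last step left them, time stands still between calls to the robot, and variables do not carry over. Pictures are saved under pics/ and viewed, and the job is handed in when it is done.

Besides the shell and the picture viewer there is one more tool, called as name([rows], argument=value, ...), one row to a line, values as JSON. apply_moves: Moves the arm, as the interface text tells. Its arguments: {"type":"object","properties":{"deltas":{"type":"array","items":{"type":"object","properties":{"tx":{"type":"number"},"ty":{"type":"number"},"tz":{"type":"number"},"turn":{"type":"number"},"gripper":{"type":"number"}}}},"newtons":{"type":"number"}},"required":["deltas"]}

```bash
mkdir -p pics
cat > h.py <<'E'
import numpy as np, cv2
from scipy.spatial.transform import Rotation as R
from plant import r, capture, camera_info
def snap(name,fn):
    s=r.get_state()
    im,d=capture(name)
    ci=camera_info(name)
    np.savez(f'{fn}.npz',im=im,d=d,tp=s['tcp_pos'],te=s['eef_rot'])
    cv2.imwrite(f'pics/{fn}.png',im[:,:,::-1])
    return im,d
def campose(name,z=None):
    ci=camera_info(name)
    if name=='wrist':
        T=np.array(ci['tool_from_camera']); W=np.eye(4)
        W[:3,:3]=R.from_euler('xyz',z['te'],degrees=True).as_matrix(); W[:3,3]=z['tp']
        return W@T
    W=np.eye(4); o=np.array(ci['orientation'],float)
    W[:3,:3]=o if o.shape==(3,3) else R.from_euler('xyz',o,degrees=True).as_matrix()
    W[:3,3]=ci['eye']; return W
def cloud(name,fn):
    z=np.load(fn+'.npz'); ci=camera_info(name); K=np.array(ci['K']); d=z['d']
    v,u=np.mgrid[0:d.shape[0],0:d.shape[1]]
    dist=ci.get('distortion',ci.get('dist',None))
    if dist is not None and np.any(np.array(dist)):
        p=cv2.undistortPoints(np.stack([u,v],-1).reshape(-1,1,2).astype(float),K,np.array(dist,float)).reshape(d.shape+(2,))
        x,y=p[...,0],p[...,1]
    else:
        x=(u-K[0,2])/K[0,0]; y=(v-K[1,2])/K[1,1]
    P=np.stack([x*d,-y*d,-d],-1); W=campose(name,z)
    Q=P@W[:3,:3].T+W[:3,3]; Q[d<=0]=np.nan
    return z['im'],Q
E
python3 - <<'E'
from h import *
print(r.get_state())
for n in('scene','top','wrist'):
    print(n,camera_info(n)); snap(n,n+'0')
E
```

```text
{'time_s': 0.0, 'joints': array([ 8.98459913e+01,  2.05911507e+01,  6.31851250e-01, -1.96542151e-02,
       -7.01361642e+01, -1.65078690e+01]), 'qd': array([-0.09542918,  0.07377812,  0.11000667, -0.05184888, -0.03072539,
        0.03531579]), 'joint_torque': array([ 1.81636486e-03, -5.82715094e+01,  2.93042368e+01,  6.99685916e+00,
        6.86911939e-03, -1.71038846e-04]), 'tcp_pos': array([0.19342115, 0.64619341, 0.24261274]), 'eef_rot': array([-8.99032210e+01,  9.41377598e-03,  1.63331437e+02]), 'contact_force': array([ 0.78342172, -0.32720033, -0.00311322]), 'moment': array([ 0.01412142, -0.00891154, -0.01292993]), 'gripper_width': 0.08794117164760928}
scene {'K': array([[452.67810185,   0.        , 319.66739521],
       [  0.        , 452.67810185, 197.72578945],
       [  0.        ,   0.        ,   1.        ]]), 'eye': array([ 1.01091366, -0.38996064,  1.10762776]), 'orientation': array([32.77222078,  0.5632806 , 42.07719672])}
top {'K': array([[432.46330475,   0.        , 319.41724567],
       [  0.        , 432.46330475, 201.01702803],
       [  0.        ,   0.        ,   1.        ]]), 'eye': array([0.4874766 , 0.08159589, 1.17124647]), 'orientation': array([ 3.18391914e+00,  3.28806017e-03, -8.96826522e+01])}
wrist {'K': array([[358.26661349,   0.        , 319.28504559],
       [  0.        , 358.26661349, 203.99058735],
       [  0.        ,   0.        ,   1.        ]]), 'tool_from_camera': array([[-1.18145826e-03, -9.67726555e-01, -2.51999840e-01,
        -6.73798469e-02],
       [ 5.03634879e-04,  2.51999408e-01, -9.67727257e-01,
        -1.41418074e-01],
       [ 9.99999175e-01, -1.27024527e-03,  1.89654064e-04,
         1.08703588e-04],
       [ 0.00000000e+00,  0.00000000e+00,  0.00000000e+00,
         1.00000000e+00]])}
```

View pics/scene0.png

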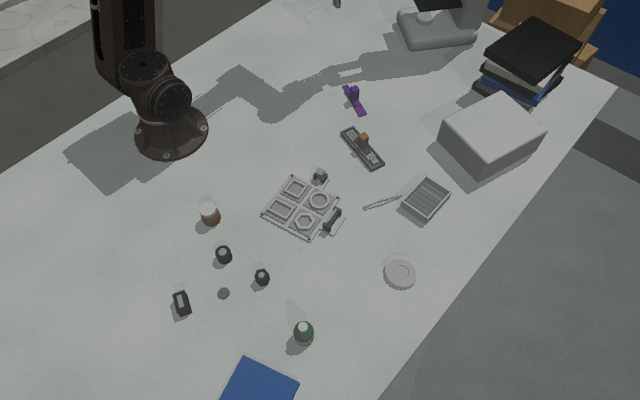

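View pics/top0.png

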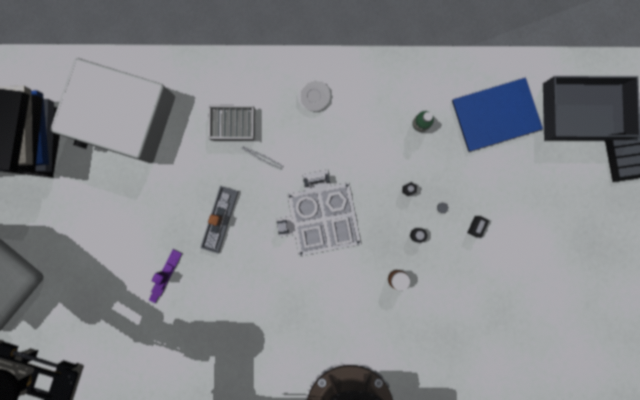

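View pics/wrist0.png

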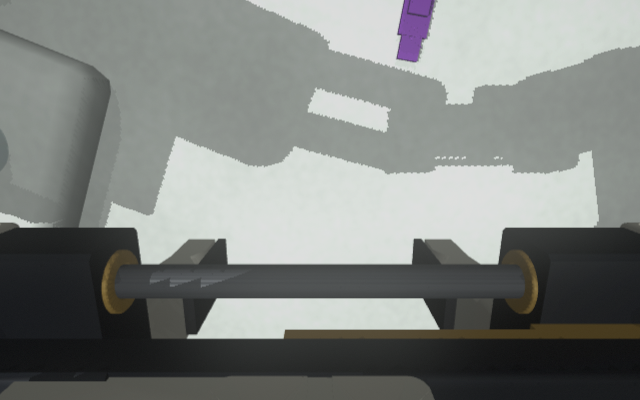

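The top view shows the file with its wooden grip at (215,219) in the grey tray and the purple look-alike at (163,276). The carrier is at (323,220), the jaw at (318,180) and the key at (284,227). The specimens are hex (410,188), round (419,235) and oblong (480,227), with no square visible. The lens cap is at (443,208). I'll enlarge the crops to confirm.

Run:
```python
from h import *
im,Q=cloud('top','top0')
a=cv2.resize(im[150:270,180:380],(800,480),interpolation=cv2.INTER_CUBIC); cv2.imwrite('pics/cropA.png',a[:,:,::-1])
a=cv2.resize(im[160:260,370:510],(800,571),interpolation=cv2.INTER_CUBIC); cv2.imwrite('pics/cropB.png',a[:,:,::-1])
for n,(u,v) in dict(grip=(215,219),carr=(325,220),jaw=(318,180),key=(284,227),hex=(409,188),rnd=(419,235),obl=(480,226),table=(380,210),cap=(443,208),pol=(426,118),jar=(401,281)).items(): print(n,Q[v,u].round(4))
# height map printing around specimens
for n,(u0,u1,v0,v1,zl,zh) in dict(grip=(195,245,185,255,.045,.08),hex=(395,430,175,205,.03,.045),rnd=(402,435,220,250,.03,.045),obl=(462,497,210,245,.03,.045),key=(272,294,215,240,.03,.05),jaw=(300,340,165,192,.043,.06)).items():
    q=Q[v0:v1,u0:u1].reshape(-1,3); q=q[(q[:,2]>zl)&(q[:,2]<zh)]
    xy=q[:,:2].astype(np.float32); print(n,len(q),q.mean(0).round(4), cv2.minAreaRect(xy))
```

```text
grip [0.5016 0.35   0.0596]
carr [0.5012 0.0667 0.0067]
jaw [0.6049 0.086  0.0474]
key [0.482  0.1739 0.0422]
hex [ 0.586  -0.153   0.0395]
rnd [ 0.463  -0.179   0.0368]
obl [ 0.4874 -0.3385  0.0378]
table [ 0.5292 -0.0823 -0.0007]
cap [ 0.5353 -0.2514  0.0055]
pol [ 0.7601 -0.1871  0.0879]
jar [ 0.3461 -0.1273  0.0579]
grip 107 [0.4991 0.3532 0.0599] ((0.4992367625236511, 0.35452646017074585), (0.025539221242070198, 0.025425177067518234), 73.75538635253906)
hex 129 [ 0.5842 -0.1571  0.0354] ((0.584650456905365, -0.1575370728969574), (0.03384559229016304, 0.03110755980014801), 59.164268493652344)
rnd 177 [ 0.4621 -0.1804  0.0353] ((0.4618668556213379, -0.18044491112232208), (0.036493487656116486, 0.037687838077545166), 43.14728927612305)
obl 238 [ 0.4853 -0.3387  0.035 ] ((0.4853147566318512, -0.3396683931350708), (0.03189024329185486, 0.052240774035453796), 65.49341583251953)
key 73 [0.4814 0.1799 0.0422] ((0.4812070429325104, 0.18006475269794464), (0.021424269303679466, 0.02170007862150669), 11.545801162719727)
jaw 38 [0.6058 0.0909 0.0474] ((0.6057159304618835, 0.09094700217247009), (0.005890607833862305, 0.042914051562547684), 10.724335670471191)
```

View pics/cropA.png

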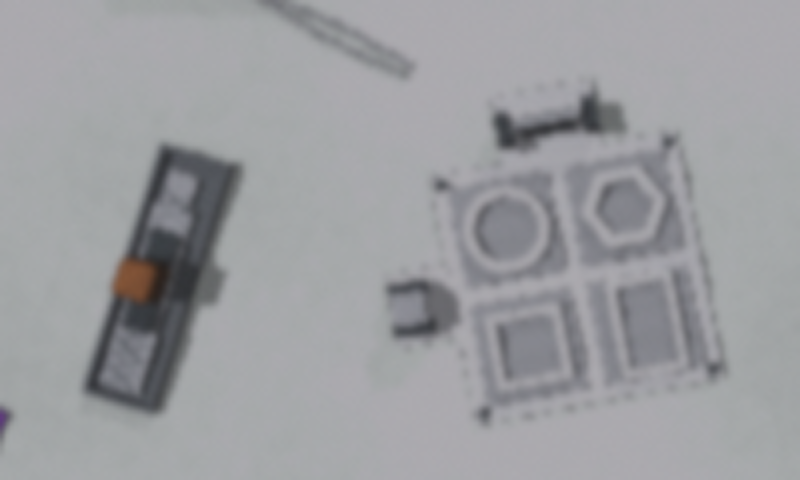

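View pics/cropB.png

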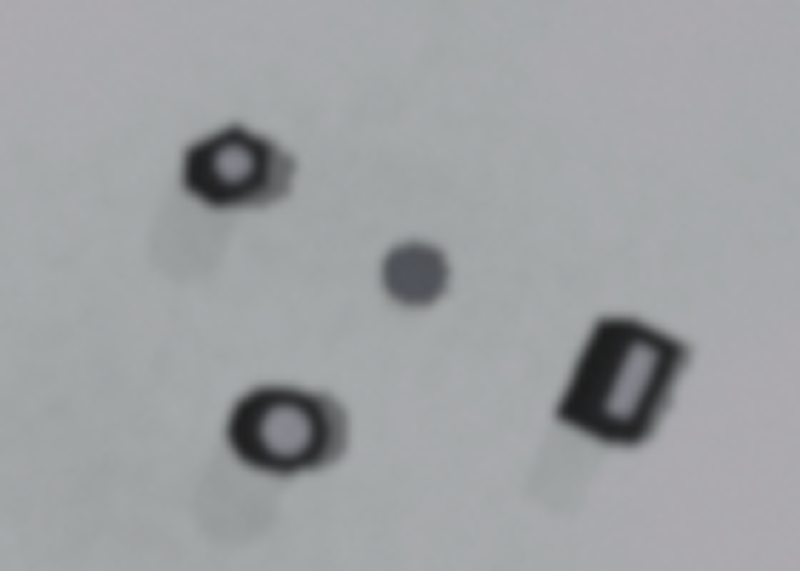

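The crops confirm the brown-gripped file in the tray and all three specimens polished face up. Next is a closer look at the file to find which end is the tip.

```bash
cat >> h.py <<'E'
def go(x,y,z,psi):
    s=r.get_state(); p=s['tcp_pos']; M=R.from_euler('xyz',s['eef_rot'],degrees=True).as_matrix()
    cur=np.degrees(np.arctan2(M[1,0],M[0,0])); t=(psi-cur+180)%360-180
    d=M.T@(np.array([x,y,z])-p)
    print('t',round(s['time_s'],2),'pos',p.round(4),'psi',round(cur,2),'F',s['contact_force'].round(2),'w',round(s['gripper_width'],4),'j',s['joints'].round(0))
    print('delta tx %.4f ty %.4f tz %.4f turn %.4f (%.1f deg)'%(*d,-np.radians(t),t))
E
python3 -c "
from h import *
go(.525,.44,.244,73)"
```

```text
t 0.15 pos [0.1935 0.6463 0.2428] psi 163.33 F [-0.04 -0.76 -0.21] w 0.088 j [ 90.  21.   1.  -0. -70. -17.]
delta tx -0.3768 ty -0.0010 tz 0.1026 turn 1.5766 (-90.3 deg)
```

apply_moves([
  {"tx": -0.188, "ty": 0, "tz": 0.051, "turn": 0.7},
  {"tx": -0.188, "ty": 0, "tz": 0.051, "turn": 0.7},
  {"tx": -0.188, "ty": 0, "tz": 0.051, "turn": 0.7},
  {"tx": -0.188, "ty": 0, "tz": 0.051, "turn": 0.7},
  {"tx": -0.188, "ty": 0, "tz": 0.051, "turn": 0.7},
])

```text
invalid input at $.deltas[0]: expected keys tx, ty, tz, turn, gripper
```

```bash
python3 -c "
from h import *
go(.525,.44,.244,73)"
```

```text
t 0.15 pos [0.1935 0.6463 0.2428] psi 163.33 F [-0.04 -0.76 -0.21] w 0.088 j [ 90.  21.   1.  -0. -70. -17.]
delta tx -0.3768 ty -0.0010 tz 0.1026 turn 1.5766 (-90.3 deg)
```

apply_moves([
  {"tx": -0.188, "ty": 0, "tz": 0.051, "turn": 0.7, "gripper": 0.0876},
  {"tx": -0.188, "ty": 0, "tz": 0.051, "turn": 0.7, "gripper": 0.0876},
  {"tx": -0.188, "ty": 0, "tz": 0.051, "turn": 0.7, "gripper": 0.0876},
  {"tx": -0.188, "ty": 0, "tz": 0.051, "turn": 0.7, "gripper": 0.0876},
  {"tx": -0.188, "ty": 0, "tz": 0.051, "turn": 0.7, "gripper": 0.0876},
])

```text
time_s: 0.65
tcp_pos: [0.3628, 0.5407, 0.2434]
eef_rot: [-90.0, 0.1, 122.6]
contact_force: [-0.5, 0.9, -1.0]
gripper_width: 0.0876
```

```bash
python3 -c "
from h import *
go(.525,.44,.244,73)"
```

```text
t 0.65 pos [0.3628 0.5407 0.2434] psi 122.64 F [-0.51  0.85 -0.97] w 0.0876 j [ 73.  18.  -3.   0. -69. -41.]
delta tx -0.1723 ty -0.0005 tz -0.0823 turn 0.8664 (-49.6 deg)
```

apply_moves([
  {"tx": -0.17, "ty": 0, "tz": -0.082, "turn": 0.85, "gripper": 0.0876},
  {"tx": -0.17, "ty": 0, "tz": -0.082, "turn": 0.85, "gripper": 0.0876},
  {"tx": -0.17, "ty": 0, "tz": -0.082, "turn": 0.85, "gripper": 0.0876},
  {"tx": -0.17, "ty": 0, "tz": -0.082, "turn": 0.85, "gripper": 0.0876},
  {"tx": -0.17, "ty": 0, "tz": -0.082, "turn": 0.85, "gripper": 0.0876},
])

```text
time_s: 1.15
tcp_pos: [0.5243, 0.4434, 0.2426]
eef_rot: [-90.0, 0.1, 79.6]
contact_force: [0.1, 0.2, -0.8]
gripper_width: 0.0877
```

```bash
python3 -c "
from h import *
go(.525,.44,.244,73)
snap('wrist','w1')
im,Q=cloud('wrist','w1')
# grip top
m=(Q[...,2]>.045)&(Q[...,2]<.075)&(abs(Q[...,0]-.5)<.03)&(abs(Q[...,1]-.354)<.035)
q=Q[m]; print(len(q),q.mean(0), cv2.minAreaRect(q[:,:2].astype(np.float32)))
"
```

```text
t 1.15 pos [0.5243 0.4434 0.2426] psi 79.65 F [ 0.09  0.22 -0.78] w 0.0877 j [ 56.  22.   2.   0. -71. -67.]
delta tx -0.0032 ty -0.0014 tz -0.0013 turn 0.1160 (-6.6 deg)
937 [0.49880875 0.35538254 0.06143766] ((0.49863511323928833, 0.3551546633243561), (0.02595469541847706, 0.025951186195015907), 73.80948638916016)
```

View pics/w1.png

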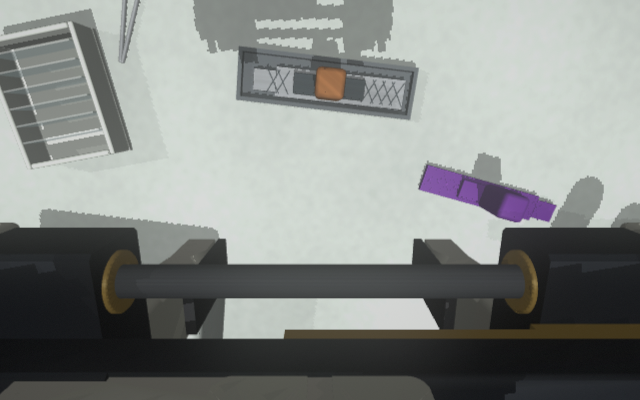

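```bash
python3 -c "
from h import *
im,Q=cloud('wrist','w1')
a=cv2.resize(im[40:125,230:425],(800,349),interpolation=cv2.INTER_CUBIC); cv2.imwrite('pics/cropC.png',a[:,:,::-1])
for (u,v) in [(240,47),(419,68),(411,119),(237,100)]: print(Q[v-1:v+2,u-1:u+2].reshape(-1,3).round(3).tolist()[4])
m=(Q[...,2]>.007)&(Q[...,2]<.016)&(abs(Q[...,0]-.5)<.12)&(abs(Q[...,1]-.354)<.06)
q=Q[m]; print(len(q), cv2.minAreaRect(q[:,:2].astype(np.float32)))
"
```

```text
[0.577, 0.304, 0.011]
[0.405, 0.354, -0.0]
[0.42, 0.402, 0.002]
[0.594, 0.351, -0.002]
5046 ((0.5004239082336426, 0.35174131393432617), (0.050187334418296814, 0.17656821012496948), 73.26580810546875)
```

View pics/cropC.png

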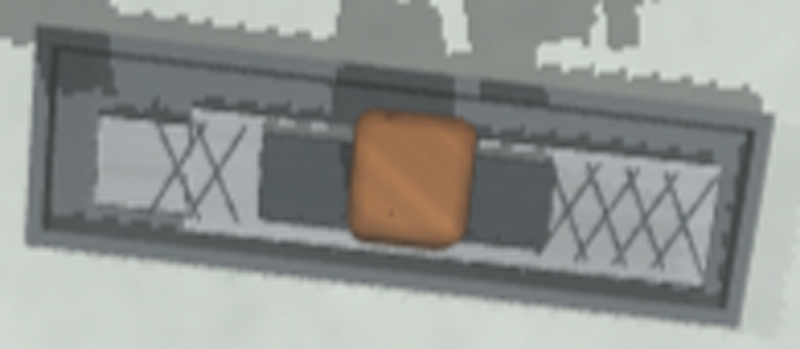

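The tip is the narrower end, pixel (255,80) in the wrist view, pointing world +x at a yaw of about -16.3°. The file is inside the tray.

```bash
python3 -c "
from h import *
go(.4987,.3553,.11,73.8)
"
```

```text
t 1.2 pos [0.5227 0.4445 0.2426] psi 79.14 F [-0.26  1.07 -0.9 ] w 0.0875 j [ 57.  22.   2.  -0. -71. -67.]
delta tx -0.0920 ty 0.1328 tz 0.0067 turn 0.0933 (-5.3 deg)
```

apply_moves([
  {"tx": -0.05, "ty": 0.0, "tz": 0.004, "turn": 0.093, "gripper": 0.0876},
  {"tx": -0.092, "ty": 0.0, "tz": 0.007, "turn": 0.093, "gripper": 0.0876},
  {"tx": -0.092, "ty": 0.045, "tz": 0.007, "turn": 0.093, "gripper": 0.0876},
  {"tx": -0.092, "ty": 0.09, "tz": 0.007, "turn": 0.093, "gripper": 0.0876},
  {"tx": -0.092, "ty": 0.133, "tz": 0.007, "turn": 0.093, "gripper": 0.0876},
])

```text
time_s: 1.7
tcp_pos: [0.4978, 0.3572, 0.1098]
eef_rot: [-90.0, -0.1, 75.1]
contact_force: [-0.1, 1.3, -0.5]
gripper_width: 0.0873
```

```bash
python3 -c "
from h import *
go(.4987,.3553,.04,73.8)
snap('wrist','w2')
go(.4987,.3553,.04,73.8)
im,Q=cloud('wrist','w2')
m=(Q[...,2]>.045)&(Q[...,2]<.075)&(abs(Q[...,0]-.5)<.03)&(abs(Q[...,1]-.354)<.035)
q=Q[m]; print(len(q))
"
```

```text
t 1.7 pos [0.4978 0.3572 0.1098] psi 75.14 F [-0.09  1.34 -0.48] w 0.0873 j [ 54.  21. -17.  -0. -51. -69.]
delta tx -0.0017 ty 0.0698 tz -0.0014 turn 0.0233 (-1.3 deg)
t 1.75 pos [0.4946 0.3543 0.1019] psi 75.04 F [-3.2  -2.53 -7.95] w 0.088 j [ 54.  22. -18.  -0. -51. -69.]
delta tx 0.0025 ty 0.0618 tz -0.0041 turn 0.0216 (-1.2 deg)
2182
```

View pics/w2.png

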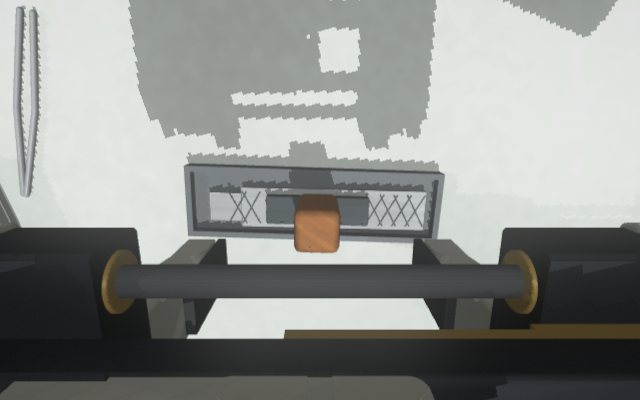

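apply_moves([
  {"tx": 0.0, "ty": 0.015, "tz": 0.0, "turn": 0.01, "gripper": 0.0876},
  {"tx": 0.0, "ty": 0.035, "tz": 0.0, "turn": 0.01, "gripper": 0.0876},
  {"tx": 0.0, "ty": 0.054, "tz": 0.0, "turn": 0.01, "gripper": 0.0876},
  {"tx": 0.0, "ty": 0.066, "tz": 0.0, "turn": 0.01, "gripper": 0.0876},
  {"tx": 0.0, "ty": 0.066, "tz": 0.0, "turn": 0.01, "gripper": 0.0876},
])

```text
time_s: 2.25
tcp_pos: [0.4975, 0.3568, 0.0435]
eef_rot: [-89.9, 0.1, 74.5]
contact_force: [-0.2, 0.4, -0.0]
gripper_width: 0.0878
```

```bash
python3 -c "
from h import *
go(.4987,.3553,.04,73.8)
"
```

```text
t 2.25 pos [0.4975 0.3568 0.0435] psi 74.46 F [-0.22  0.42 -0.04] w 0.0878 j [ 54.  26. -20.  -0. -44. -69.]
delta tx -0.0011 ty 0.0035 tz -0.0015 turn 0.0114 (-0.7 deg)
```

apply_moves([
  {"tx": -0.001, "ty": 0.003, "tz": -0.001, "turn": 0.01, "gripper": 0.0876},
  {"tx": -0.001, "ty": 0.003, "tz": -0.001, "turn": 0.01, "gripper": 0.05},
  {"tx": -0.001, "ty": 0.003, "tz": -0.001, "turn": 0.01, "gripper": 0.02},
  {"tx": -0.001, "ty": 0.003, "tz": -0.001, "turn": 0.01, "gripper": 0.015},
  {"tx": -0.001, "ty": 0.003, "tz": -0.001, "turn": 0.01, "gripper": 0.015},
], newtons=45)

```text
time_s: 2.75
tcp_pos: [0.4992, 0.3561, 0.042]
eef_rot: [-90.0, -0.0, 73.8]
contact_force: [-0.1, -0.1, 0.2]
gripper_width: 0.0612
```

apply_moves([
  {"tx": 0, "ty": 0, "tz": 0, "turn": 0, "gripper": 0.015},
  {"tx": 0, "ty": 0, "tz": 0, "turn": 0, "gripper": 0.015},
  {"tx": 0, "ty": 0, "tz": 0, "turn": 0, "gripper": 0.015},
  {"tx": 0, "ty": 0, "tz": 0, "turn": 0, "gripper": 0.015},
])

```text
time_s: 3.15
tcp_pos: [0.499, 0.3559, 0.0415]
eef_rot: [-90.0, 0.0, 73.8]
contact_force: [0.8, -1.1, 0.3]
gripper_width: 0.0293
```

```bash
python3 -c "
from h import *
go(.4987,.3553,.04,73.8)
"
```

```text
t 3.15 pos [0.499  0.3559 0.0415] psi 73.78 F [ 0.77 -1.07  0.27] w 0.0293 j [ 54.  26. -21.   0. -43. -70.]
delta tx -0.0007 ty 0.0015 tz 0.0002 turn -0.0003 (0.0 deg)
```

apply_moves([
  {"tx": 0, "ty": 0, "tz": 0, "turn": 0, "gripper": 0.015},
  {"tx": 0, "ty": 0, "tz": 0, "turn": 0, "gripper": 0.015},
  {"tx": 0, "ty": 0, "tz": 0, "turn": 0, "gripper": 0.015},
  {"tx": 0, "ty": 0, "tz": 0, "turn": 0, "gripper": 0.015},
])

```text
time_s: 3.55
tcp_pos: [0.499, 0.3559, 0.0415]
eef_rot: [-90.0, 0.0, 73.8]
contact_force: [-0.4, 0.4, -0.3]
gripper_width: 0.0256
```

```bash
python3 -c "
from h import *
go(.4987,.3553,.16,73.8)
"
```

```text
t 3.55 pos [0.499  0.3559 0.0415] psi 73.79 F [-0.43  0.44 -0.28] w 0.0256 j [ 54.  26. -21.   0. -43. -70.]
delta tx -0.0007 ty -0.1185 tz 0.0001 turn -0.0002 (0.0 deg)
```

apply_moves([
  {"tx": 0, "ty": -0.01, "tz": 0, "turn": 0, "gripper": 0.015},
  {"tx": 0, "ty": -0.03, "tz": 0, "turn": 0, "gripper": 0.015},
  {"tx": 0, "ty": -0.065, "tz": 0, "turn": 0, "gripper": 0.015},
  {"tx": 0, "ty": -0.11, "tz": 0, "turn": 0, "gripper": 0.015},
  {"tx": 0, "ty": -0.14, "tz": 0, "turn": 0, "gripper": 0.015},
])

```text
time_s: 4.05
tcp_pos: [0.4995, 0.3562, 0.1853]
eef_rot: [-90.1, -0.1, 73.8]
contact_force: [0.7, 1.3, -1.9]
gripper_width: 0.0258
```

```bash
python3 -c "
from h import *
go(.58,.2,.22,101.2)
"
```

```text
t 4.05 pos [0.4995 0.3562 0.1853] psi 73.81 F [ 0.69  1.31 -1.89] w 0.0258 j [ 54.  17. -12.   0. -60. -70.]
delta tx -0.1275 ty -0.0348 tz -0.1209 turn -0.4781 (27.4 deg)
```

apply_moves([
  {"tx": -0.025, "ty": -0.01, "tz": -0.025, "turn": -0.1, "gripper": 0.015},
  {"tx": -0.055, "ty": -0.02, "tz": -0.055, "turn": -0.2, "gripper": 0.015},
  {"tx": -0.085, "ty": -0.03, "tz": -0.085, "turn": -0.32, "gripper": 0.015},
  {"tx": -0.115, "ty": -0.035, "tz": -0.109, "turn": -0.42, "gripper": 0.015},
  {"tx": -0.1275, "ty": -0.035, "tz": -0.121, "turn": -0.478, "gripper": 0.015},
])

```text
time_s: 4.55
tcp_pos: [0.5805, 0.1969, 0.2183]
eef_rot: [-90.1, -0.0, 101.3]
contact_force: [-1.1, 0.5, -2.0]
gripper_width: 0.0259
```

apply_moves([
  {"tx": 0, "ty": 0, "tz": 0, "turn": 0, "gripper": 0.015},
  {"tx": 0, "ty": 0, "tz": 0, "turn": 0, "gripper": 0.015},
  {"tx": 0, "ty": 0, "tz": 0, "turn": 0, "gripper": 0.015},
])

```text
time_s: 4.85
tcp_pos: [0.5792, 0.2002, 0.2166]
eef_rot: [-90.0, -0.0, 101.2]
contact_force: [0.1, -0.1, -1.7]
gripper_width: 0.0259
```

```bash
python3 -c "
from h import *
go(.58,.2,.22,101.2)
snap('wrist','w3');snap('top','top3')
"
```

```text
t 4.85 pos [0.5792 0.2002 0.2166] psi 101.15 F [ 0.08 -0.1  -1.69] w 0.0259 j [ 37.  16. -10.  -0. -64. -26.]
delta tx -0.0004 ty -0.0034 tz -0.0008 turn -0.0009 (0.0 deg)
```

View pics/w3.png

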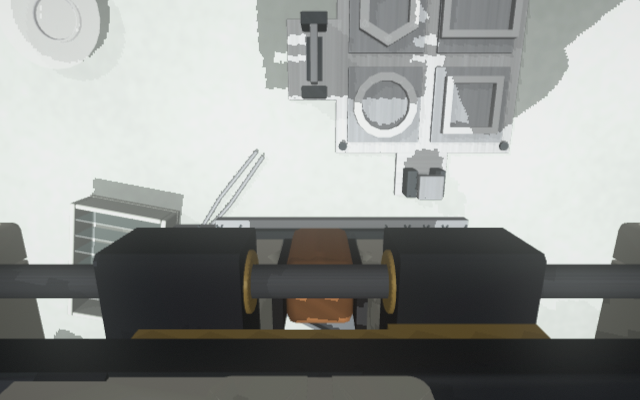

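View pics/top3.png

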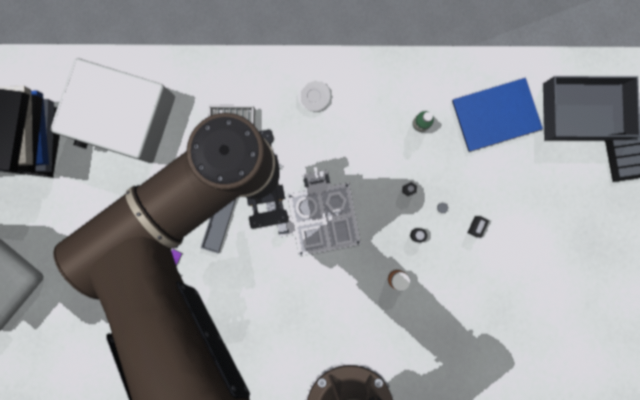

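```bash
python3 -c "
from h import *
im,Q=cloud('wrist','w3')
def box(n,u0,u1,v0,v1,zl,zh):
    q=Q[v0:v1,u0:u1].reshape(-1,3); q=q[(q[:,2]>zl)&(q[:,2]<zh)]
    print(n,len(q),q.mean(0).round(4),cv2.minAreaRect(q[:,:2].astype(np.float32)));return q
box('jaw',295,335,10,100,.042,.056)
box('key',395,450,165,210,.035,.05)
q=box('blade',210,475,212,228,.1,.3)
z=np.load('w3.npz');M=R.from_euler('xyz',z['te'],degrees=True).as_matrix()
print(z['tp'],z['te'])
t=(q-z['tp'])@M
for a in range(-80,81,20):
    k=abs(t[:,2]-a/1000)<.01
    if k.sum(): print(a,k.sum(),np.median(t[k],0).round(4), t[k,1].max().round(4))
print(t[:,2].min(),t[:,2].max())
# carrier plate
q=Q[(Q[...,2]>.013)&(Q[...,2]<.025)&(np.hypot(Q[...,0]-.5,Q[...,1]-.07)<.13)]
print(len(q))
q=Q[(Q[...,2]>-.01)&(Q[...,2]<.003)]; print('table z',np.median(q[:,2]))
"
```

```text
jaw 464 [0.6055 0.09   0.0478] ((0.6055148243904114, 0.09031515568494797), (0.005758621264249086, 0.04391171783208847), 11.068319320678711)
key 652 [0.4818 0.1789 0.0428] ((0.48092833161354065, 0.17931781709194183), (0.022328512743115425, 0.021507440134882927), 11.45611572265625)
blade 3039 [0.5717 0.1842 0.1882] ((0.5746915340423584, 0.17423048615455627), (0.1320101022720337, 0.029177561402320862), 11.381650924682617)
[0.579185   0.20021607 0.21661958] [-8.99864137e+01 -4.96467455e-03  1.01150409e+02]
-60 71 [-0.0126  0.0322 -0.0517] 0.0375
-40 437 [-0.0135  0.0316 -0.0398] 0.0388
-20 520 [-0.0136  0.0315 -0.0203] 0.0384
0 468 [-0.0134  0.0316  0.    ] 0.0385
20 526 [-0.0137  0.0314  0.0203] 0.0384
40 474 [-0.0139  0.0316  0.039 ] 0.0386
60 436 [-0.0137  0.0315  0.06  ] 0.0386
80 107 [-0.0137  0.0317  0.0726] 0.0377
-0.056523240555796106 0.07547488799184364
5987
table z 0.0001549511665256409
```

```bash
python3 -c "
from h import *
go(.5388,.0773,.12,101.2)
"
```

```text
t 4.95 pos [0.5792 0.2005 0.2165] psi 101.21 F [ 0.42  0.32 -1.4 ] w 0.0259 j [ 37.  16. -10.  -0. -64. -26.]
delta tx -0.1130 ty 0.0966 tz 0.0635 turn 0.0002 (-0.0 deg)
```

apply_moves([
  {"tx": -0.03, "ty": 0, "tz": 0.015, "turn": 0, "gripper": 0.015},
  {"tx": -0.065, "ty": 0.015, "tz": 0.037, "turn": 0, "gripper": 0.015},
  {"tx": -0.1, "ty": 0.045, "tz": 0.057, "turn": 0, "gripper": 0.015},
  {"tx": -0.113, "ty": 0.075, "tz": 0.0635, "turn": 0, "gripper": 0.015},
  {"tx": -0.113, "ty": 0.0945, "tz": 0.0635, "turn": 0, "gripper": 0.015},
])

```text
time_s: 5.45
tcp_pos: [0.5372, 0.0749, 0.1205]
eef_rot: [-89.9, 0.0, 101.1]
contact_force: [1.6, 0.4, -2.0]
gripper_width: 0.0255
```

apply_moves([
  {"tx": 0, "ty": 0, "tz": 0, "turn": 0, "gripper": 0.015},
  {"tx": 0, "ty": 0, "tz": 0, "turn": 0, "gripper": 0.015},
])

```text
time_s: 5.65
tcp_pos: [0.5396, 0.0772, 0.1226]
eef_rot: [-90.0, 0.0, 101.2]
contact_force: [0.9, 0.0, -1.2]
gripper_width: 0.026
```

```bash
python3 -c "
from h import *
go(.5388,.0773,.0815,101.2)
"
```

```text
t 5.65 pos [0.5396 0.0772 0.1226] psi 101.23 F [ 0.88  0.01 -1.2 ] w 0.026 j [ 29.  15. -25.   0. -50. -18.]
delta tx 0.0003 ty 0.0411 tz 0.0008 turn 0.0006 (-0.0 deg)
```

apply_moves([
  {"tx": 0, "ty": 0.015, "tz": 0, "turn": 0, "gripper": 0.015},
  {"tx": 0, "ty": 0.028, "tz": 0, "turn": 0, "gripper": 0.015},
  {"tx": 0, "ty": 0.035, "tz": 0, "turn": 0, "gripper": 0.015},
  {"tx": 0, "ty": 0.039, "tz": 0, "turn": 0, "gripper": 0.015},
  {"tx": 0, "ty": 0.041, "tz": 0, "turn": 0, "gripper": 0.015},
])

```text
time_s: 6.15
tcp_pos: [0.54, 0.0772, 0.0818]
eef_rot: [-90.1, -0.0, 101.2]
contact_force: [-0.6, 0.9, 0.6]
gripper_width: 0.0254
```

apply_moves([
  {"tx": 0, "ty": 0, "tz": 0, "turn": 0, "gripper": 0.015},
  {"tx": 0, "ty": 0, "tz": 0, "turn": 0, "gripper": 0.015},
])

```text
time_s: 6.35
tcp_pos: [0.5399, 0.077, 0.0819]
eef_rot: [-90.1, -0.0, 101.2]
contact_force: [-0.6, 1.4, 0.5]
gripper_width: 0.0259
```

```bash
python3 -c "
from h import *
go(.5388,.0773,.0815,101.2)
print(r.get_state()['moment'])
"
```

```text
t 6.35 pos [0.5399 0.077  0.0819] psi 101.2 F [-0.57  1.39  0.46] w 0.0259 j [ 29.  18. -27.   0. -45. -18.]
delta tx 0.0005 ty 0.0004 tz 0.0010 turn -0.0000 (0.0 deg)
[ 0.63387568 -0.03396926  0.06794083]
```

apply_moves([
  {"tx": 0, "ty": 0.0006, "tz": 0, "turn": 0, "gripper": 0.015},
  {"tx": 0, "ty": 0.0006, "tz": -0.004, "turn": 0, "gripper": 0.015},
  {"tx": 0, "ty": 0.0006, "tz": -0.012, "turn": 0, "gripper": 0.015},
  {"tx": 0, "ty": 0.0006, "tz": -0.021, "turn": 0, "gripper": 0.015},
  {"tx": 0, "ty": 0.0006, "tz": -0.03, "turn": 0, "gripper": 0.015},
])

```text
time_s: 6.85
tcp_pos: [0.5693, 0.0822, 0.0804]
eef_rot: [-90.0, 0.0, 101.2]
contact_force: [-1.5, -0.5, 2.3]
gripper_width: 0.0259
```

```bash
python3 -c "
from h import *
go(.6447,.0983,.0815,101.2)
print(r.get_state()['moment'],r.get_state()['eef_rot'])
"
```

```text
t 6.85 pos [0.5693 0.0822 0.0804] psi 101.16 F [-1.46 -0.5   2.29] w 0.0259 j [ 28.  20. -24.   0. -46. -17.]
delta tx 0.0012 ty -0.0012 tz -0.0770 turn -0.0006 (0.0 deg)
[-0.09406115  0.60706793  0.00761604] [-8.99680638e+01  1.64711127e-02  1.01162937e+02]
```

apply_moves([
  {"tx": 0.0003, "ty": -0.0008, "tz": -0.01, "turn": 0, "gripper": 0.015},
  {"tx": 0.0006, "ty": -0.001, "tz": -0.02, "turn": 0, "gripper": 0.015},
  {"tx": 0.0008, "ty": -0.001, "tz": -0.03, "turn": 0, "gripper": 0.015},
  {"tx": 0.001, "ty": -0.001, "tz": -0.04, "turn": 0, "gripper": 0.015},
  {"tx": 0.001, "ty": -0.001, "tz": -0.05, "turn": 0, "gripper": 0.015},
])

```text
time_s: 7.35
tcp_pos: [0.6183, 0.0931, 0.0813]
eef_rot: [-90.0, 0.0, 101.2]
contact_force: [-1.9, -1.3, 0.9]
gripper_width: 0.0254
```

```bash
python3 -c "
from h import *
go(.6447,.0983,.0815,101.2)
"
```

```text
t 7.35 pos [0.6183 0.0931 0.0813] psi 101.17 F [-1.89 -1.25  0.87] w 0.0254 j [ 26.  24. -17.  -0. -49. -15.]
delta tx -0.0001 ty -0.0002 tz -0.0269 turn -0.0005 (0.0 deg)
```

apply_moves([
  {"tx": 0, "ty": 0, "tz": -0.01, "turn": 0, "gripper": 0.015},
  {"tx": 0, "ty": 0, "tz": -0.02, "turn": 0, "gripper": 0.015},
  {"tx": 0, "ty": 0, "tz": -0.029, "turn": 0, "gripper": 0.015},
  {"tx": 0, "ty": -0.01, "tz": -0.031, "turn": 0, "gripper": 0.015},
  {"tx": 0, "ty": -0.03, "tz": -0.032, "turn": 0, "gripper": 0.015},
])

```text
time_s: 7.85
tcp_pos: [0.6483, 0.099, 0.1103]
eef_rot: [-89.8, 0.0, 101.1]
contact_force: [-0.4, -0.5, -1.2]
gripper_width: 0.0258
```

```bash
python3 -c "
from h import *
go(.5388,.0773,.12,101.2)
"
```

```text
t 7.85 pos [0.6483 0.099  0.1103] psi 101.15 F [-0.37 -0.54 -1.18] w 0.0258 j [ 26.  25. -11.  -0. -54. -15.]
delta tx -0.0001 ty -0.0094 tz 0.1117 turn -0.0009 (0.1 deg)
```

apply_moves([
  {"tx": 0, "ty": -0.01, "tz": 0.02, "turn": 0, "gripper": 0.015},
  {"tx": 0, "ty": -0.01, "tz": 0.055, "turn": 0, "gripper": 0.015},
  {"tx": 0, "ty": -0.01, "tz": 0.09, "turn": 0, "gripper": 0.015},
  {"tx": 0, "ty": -0.01, "tz": 0.1115, "turn": 0, "gripper": 0.015},
  {"tx": 0, "ty": -0.01, "tz": 0.1115, "turn": 0, "gripper": 0.015},
])

```text
time_s: 8.35
tcp_pos: [0.5371, 0.0771, 0.1225]
eef_rot: [-90.0, -0.0, 101.2]
contact_force: [0.5, -0.2, -1.2]
gripper_width: 0.0258
```

```bash
python3 -c "
from h import *
go(.5388,.0773,.081,101.2)
"
```

```text
t 8.35 pos [0.5371 0.0771 0.1225] psi 101.17 F [ 0.54 -0.24 -1.2 ] w 0.0258 j [ 29.  15. -25.  -0. -50. -18.]
delta tx -0.0001 ty 0.0415 tz -0.0017 turn -0.0005 (0.0 deg)
```

apply_moves([
  {"tx": 0, "ty": 0.015, "tz": -0.001, "turn": 0, "gripper": 0.015},
  {"tx": 0, "ty": 0.028, "tz": -0.002, "turn": 0, "gripper": 0.015},
  {"tx": 0, "ty": 0.035, "tz": -0.002, "turn": 0, "gripper": 0.015},
  {"tx": 0, "ty": 0.039, "tz": -0.002, "turn": 0, "gripper": 0.015},
  {"tx": 0, "ty": 0.041, "tz": -0.002, "turn": 0, "gripper": 0.015},
])

```text
time_s: 8.85
tcp_pos: [0.542, 0.0781, 0.0803]
eef_rot: [-90.0, 0.0, 101.2]
contact_force: [-0.5, -0.1, 1.8]
gripper_width: 0.0259
```

apply_moves([
  {"tx": 0, "ty": 0, "tz": 0, "turn": 0, "gripper": 0.015},
  {"tx": 0, "ty": 0, "tz": -0.004, "turn": 0, "gripper": 0.015},
  {"tx": 0, "ty": 0, "tz": -0.012, "turn": 0, "gripper": 0.015},
  {"tx": 0, "ty": -0.0003, "tz": -0.021, "turn": 0, "gripper": 0.015},
  {"tx": 0, "ty": -0.0005, "tz": -0.03, "turn": 0, "gripper": 0.015},
])

```text
time_s: 9.35
tcp_pos: [0.5718, 0.084, 0.0811]
eef_rot: [-90.0, 0.0, 101.2]
contact_force: [-1.8, -0.7, 1.7]
gripper_width: 0.0261
```

```bash
python3 -c "
from h import *
go(.6447,.0983,.0815,101.2)
"
```

```text
t 9.35 pos [0.5718 0.084  0.0811] psi 101.17 F [-1.84 -0.75  1.66] w 0.0261 j [ 28.  20. -23.   0. -46. -17.]
delta tx -0.0001 ty -0.0004 tz -0.0743 turn -0.0004 (0.0 deg)
```

apply_moves([
  {"tx": 0, "ty": -0.0002, "tz": -0.01, "turn": 0, "gripper": 0.015},
  {"tx": 0, "ty": -0.0004, "tz": -0.02, "turn": 0, "gripper": 0.015},
  {"tx": 0, "ty": -0.0005, "tz": -0.03, "turn": 0, "gripper": 0.015},
  {"tx": 0, "ty": -0.0005, "tz": -0.04, "turn": 0, "gripper": 0.015},
  {"tx": 0, "ty": -0.0005, "tz": -0.05, "turn": 0, "gripper": 0.015},
])

```text
time_s: 9.85
tcp_pos: [0.6207, 0.0936, 0.0813]
eef_rot: [-90.0, 0.0, 101.2]
contact_force: [-2.8, 0.8, 1.5]
gripper_width: 0.0258
```

apply_moves([
  {"tx": 0, "ty": 0, "tz": -0.01, "turn": 0, "gripper": 0.015},
  {"tx": 0, "ty": 0, "tz": -0.02, "turn": 0, "gripper": 0.015},
  {"tx": 0, "ty": 0, "tz": -0.029, "turn": 0, "gripper": 0.015},
  {"tx": 0, "ty": -0.01, "tz": -0.031, "turn": 0, "gripper": 0.015},
  {"tx": 0, "ty": -0.03, "tz": -0.032, "turn": 0, "gripper": 0.015},
])

```text
time_s: 10.35
tcp_pos: [0.6508, 0.0995, 0.1103]
eef_rot: [-89.8, 0.0, 101.1]
contact_force: [0.2, 0.3, -2.1]
gripper_width: 0.0259
```

```bash
python3 -c "
from h import *
go(.5388,.0773,.12,101.2)
"
```

```text
t 10.35 pos [0.6508 0.0995 0.1103] psi 101.15 F [ 0.18  0.33 -2.13] w 0.0259 j [ 26.  25. -11.  -0. -54. -14.]
delta tx -0.0001 ty -0.0094 tz 0.1142 turn -0.0009 (0.1 deg)
```

apply_moves([
  {"tx": 0, "ty": -0.01, "tz": 0.02, "turn": 0, "gripper": 0.015},
  {"tx": 0, "ty": -0.01, "tz": 0.055, "turn": 0, "gripper": 0.015},
  {"tx": 0, "ty": -0.01, "tz": 0.09, "turn": 0, "gripper": 0.015},
  {"tx": 0, "ty": -0.01, "tz": 0.113, "turn": 0, "gripper": 0.015},
  {"tx": 0, "ty": -0.01, "tz": 0.113, "turn": 0, "gripper": 0.015},
])

```text
time_s: 10.85
tcp_pos: [0.5379, 0.0772, 0.1224]
eef_rot: [-90.0, -0.0, 101.2]
contact_force: [0.8, -0.4, -1.1]
gripper_width: 0.0257
```

apply_moves([
  {"tx": 0, "ty": 0.013, "tz": 0, "turn": 0, "gripper": 0.015},
  {"tx": 0, "ty": 0.026, "tz": 0, "turn": 0, "gripper": 0.015},
  {"tx": 0, "ty": 0.034, "tz": 0, "turn": 0, "gripper": 0.015},
  {"tx": 0, "ty": 0.038, "tz": 0, "turn": 0, "gripper": 0.015},
  {"tx": 0, "ty": 0.0405, "tz": 0, "turn": 0, "gripper": 0.015},
])

```text
time_s: 11.35
tcp_pos: [0.5409, 0.0778, 0.0802]
eef_rot: [-90.0, 0.0, 101.2]
contact_force: [0.4, -0.0, 2.8]
gripper_width: 0.026
```

```bash
python3 -c "
from h import *
go(.6447,.0983,.0815,101.2)
"
```

```text
t 11.35 pos [0.5409 0.0778 0.0802] psi 101.18 F [ 0.42 -0.01  2.79] w 0.026 j [ 29.  18. -27.   0. -45. -18.]
delta tx -0.0000 ty -0.0014 tz -0.1058 turn -0.0003 (0.0 deg)
```

apply_moves([
  {"tx": 0, "ty": -0.0005, "tz": 0, "turn": 0, "gripper": 0.015},
  {"tx": 0, "ty": -0.001, "tz": -0.004, "turn": 0, "gripper": 0.015},
  {"tx": 0, "ty": -0.001, "tz": -0.012, "turn": 0, "gripper": 0.015},
  {"tx": 0, "ty": -0.001, "tz": -0.021, "turn": 0, "gripper": 0.015},
  {"tx": 0, "ty": -0.001, "tz": -0.03, "turn": 0, "gripper": 0.015},
])

```text
time_s: 11.85
tcp_pos: [0.5709, 0.0838, 0.0821]
eef_rot: [-90.0, -0.0, 101.2]
contact_force: [-0.5, -0.8, 0.7]
gripper_width: 0.0259
```

apply_moves([
  {"tx": 0, "ty": -0.0002, "tz": -0.01, "turn": 0, "gripper": 0.015},
  {"tx": 0, "ty": -0.0004, "tz": -0.02, "turn": 0, "gripper": 0.015},
  {"tx": 0, "ty": -0.0004, "tz": -0.03, "turn": 0, "gripper": 0.015},
  {"tx": 0, "ty": -0.0004, "tz": -0.04, "turn": 0, "gripper": 0.015},
  {"tx": 0, "ty": -0.0004, "tz": -0.05, "turn": 0, "gripper": 0.015},
])

```text
time_s: 12.35
tcp_pos: [0.6198, 0.0934, 0.0822]
eef_rot: [-90.0, 0.0, 101.2]
contact_force: [-0.5, -0.3, 1.4]
gripper_width: 0.0258
```

apply_moves([
  {"tx": 0, "ty": 0, "tz": -0.01, "turn": 0, "gripper": 0.015},
  {"tx": 0, "ty": 0, "tz": -0.02, "turn": 0, "gripper": 0.015},
  {"tx": 0, "ty": 0, "tz": -0.029, "turn": 0, "gripper": 0.015},
  {"tx": 0, "ty": -0.01, "tz": -0.031, "turn": 0, "gripper": 0.015},
  {"tx": 0, "ty": -0.03, "tz": -0.032, "turn": 0, "gripper": 0.015},
])

```text
time_s: 12.85
tcp_pos: [0.6497, 0.0993, 0.1112]
eef_rot: [-89.8, 0.0, 101.2]
contact_force: [0.2, -0.5, -1.0]
gripper_width: 0.0258
```

apply_moves([
  {"tx": 0, "ty": -0.03, "tz": 0, "turn": 0, "gripper": 0.015},
  {"tx": 0, "ty": -0.07, "tz": 0, "turn": 0, "gripper": 0.015},
  {"tx": 0, "ty": -0.08, "tz": 0, "turn": 0, "gripper": 0.015},
])

```text
time_s: 13.15
tcp_pos: [0.6527, 0.1, 0.1983]
eef_rot: [-90.5, -0.0, 101.2]
contact_force: [0.8, 1.3, -2.3]
gripper_width: 0.0261
```

```bash
python3 -c "
from h import *
go(.58,.2,.19,101.2)
go(.499,.3559,.19,73.8)
"
```

```text
t 13.15 pos [0.6527 0.1    0.1983] psi 101.22 F [ 0.83  1.33 -2.26] w 0.0261 j [ 26.  21.  -5.   0. -64. -14.]
delta tx 0.1122 ty 0.0079 tz 0.0520 turn 0.0003 (-0.0 deg)
t 13.15 pos [0.6527 0.1    0.1983] psi 101.22 F [ 0.83  1.33 -2.26] w 0.0261 j [ 26.  21.  -5.   0. -64. -14.]
delta tx 0.2809 ty 0.0076 tz 0.1011 turn 0.4785 (-27.4 deg)
```

apply_moves([
  {"tx": 0.03, "ty": 0.004, "tz": 0.01, "turn": 0.07, "gripper": 0.015},
  {"tx": 0.07, "ty": 0.005, "tz": 0.025, "turn": 0.14, "gripper": 0.015},
  {"tx": 0.115, "ty": 0.005, "tz": 0.041, "turn": 0.22, "gripper": 0.015},
  {"tx": 0.16, "ty": 0.005, "tz": 0.057, "turn": 0.3, "gripper": 0.015},
  {"tx": 0.205, "ty": 0.005, "tz": 0.074, "turn": 0.37, "gripper": 0.015},
])

```text
time_s: 13.65
tcp_pos: [0.537, 0.2877, 0.1879]
eef_rot: [-90.0, -0.0, 79.8]
contact_force: [0.8, 0.7, -1.8]
gripper_width: 0.026
```

```bash
python3 -c "
from h import *
go(.499,.3559,.19,73.8)
"
```

```text
t 13.65 pos [0.537  0.2877 0.1879] psi 79.77 F [ 0.8   0.74 -1.77] w 0.026 j [ 47.  17. -12.  -0. -61. -57.]
delta tx 0.0604 ty -0.0021 tz 0.0495 turn 0.1041 (-6.0 deg)
```

apply_moves([
  {"tx": 0.03, "ty": 0, "tz": 0.025, "turn": 0.05, "gripper": 0.015},
  {"tx": 0.05, "ty": 0, "tz": 0.042, "turn": 0.09, "gripper": 0.015},
  {"tx": 0.058, "ty": 0, "tz": 0.049, "turn": 0.108, "gripper": 0.015},
  {"tx": 0.058, "ty": 0.02, "tz": 0.049, "turn": 0.108, "gripper": 0.015},
  {"tx": 0.058, "ty": 0.05, "tz": 0.049, "turn": 0.108, "gripper": 0.015},
])

```text
time_s: 14.15
tcp_pos: [0.5004, 0.3538, 0.1392]
eef_rot: [-90.1, -0.3, 73.9]
contact_force: [0.7, 0.5, -2.5]
gripper_width: 0.0258
```

```bash
python3 -c "
from h import *
go(.4993,.3545,.0415,73.5)
"
```

```text
t 14.15 pos [0.5004 0.3538 0.1392] psi 73.88 F [ 0.75  0.48 -2.53] w 0.0258 j [ 54.  19. -16.   0. -55. -70.]
delta tx -0.0001 ty 0.0977 tz 0.0015 turn 0.0066 (-0.4 deg)
```

apply_moves([
  {"tx": 0, "ty": 0.03, "tz": 0.001, "turn": 0.004, "gripper": 0.015},
  {"tx": 0, "ty": 0.06, "tz": 0.001, "turn": 0.004, "gripper": 0.015},
  {"tx": 0, "ty": 0.078, "tz": 0.001, "turn": 0.004, "gripper": 0.015},
  {"tx": 0, "ty": 0.086, "tz": 0.001, "turn": 0.004, "gripper": 0.015},
  {"tx": 0, "ty": 0.09, "tz": 0.001, "turn": 0.004, "gripper": 0.015},
])

```text
time_s: 14.65
tcp_pos: [0.4989, 0.3522, 0.0471]
eef_rot: [-90.0, 0.0, 73.6]
contact_force: [0.8, 0.1, -1.3]
gripper_width: 0.0256
```

```bash
python3 -c "
from h import *
go(.4993,.3545,.0415,73.5)
"
```

```text
t 14.65 pos [0.4989 0.3522 0.0471] psi 73.56 F [ 0.8   0.07 -1.3 ] w 0.0256 j [ 54.  25. -21.   0. -44. -70.]
delta tx 0.0023 ty 0.0056 tz 0.0003 turn 0.0011 (-0.1 deg)
```

apply_moves([
  {"tx": 0.001, "ty": 0.003, "tz": 0, "turn": 0, "gripper": 0.015},
  {"tx": 0.001, "ty": 0.0055, "tz": 0, "turn": 0, "gripper": 0.015},
  {"tx": 0.001, "ty": 0.006, "tz": 0, "turn": 0, "gripper": 0.015},
  {"tx": 0.001, "ty": 0.006, "tz": 0, "turn": 0, "gripper": 0.015},
])

```text
time_s: 15.05
tcp_pos: [0.4994, 0.3534, 0.0419]
eef_rot: [-90.0, -0.0, 73.6]
contact_force: [-0.1, 0.5, -1.4]
gripper_width: 0.0259
```

apply_moves([
  {"tx": 0, "ty": 0, "tz": 0, "turn": 0, "gripper": 0.03},
  {"tx": 0, "ty": 0, "tz": 0, "turn": 0, "gripper": 0.05},
  {"tx": 0, "ty": 0, "tz": 0, "turn": 0, "gripper": 0.0876},
  {"tx": 0, "ty": 0, "tz": 0, "turn": 0, "gripper": 0.0876},
  {"tx": 0, "ty": 0, "tz": 0, "turn": 0, "gripper": 0.0876},
])

```text
time_s: 15.55
tcp_pos: [0.4992, 0.3532, 0.0414]
eef_rot: [-90.0, -0.0, 73.6]
contact_force: [0.4, -0.0, 0.1]
gripper_width: 0.0567
```

```bash
python3 -c "
from h import *
go(.4993,.3545,.18,73.5)
"
```

```text
t 15.55 pos [0.4992 0.3532 0.0414] psi 73.56 F [ 0.39 -0.01  0.06] w 0.0567 j [ 54.  26. -21.   0. -43. -70.]
delta tx 0.0013 ty -0.1386 tz 0.0003 turn 0.0010 (-0.1 deg)
```

apply_moves([
  {"tx": 0, "ty": 0, "tz": 0, "turn": 0, "gripper": 0.0876},
  {"tx": 0, "ty": -0.02, "tz": 0, "turn": 0, "gripper": 0.0876},
  {"tx": 0, "ty": -0.06, "tz": 0, "turn": 0, "gripper": 0.0876},
  {"tx": 0.03, "ty": -0.11, "tz": 0, "turn": 0, "gripper": 0.0876},
  {"tx": 0.07, "ty": -0.16, "tz": 0, "turn": 0, "gripper": 0.0876},
])

```text
time_s: 16.05
tcp_pos: [0.5152, 0.4069, 0.1863]
eef_rot: [-90.0, -0.0, 73.5]
contact_force: [2.6, 1.0, -0.3]
gripper_width: 0.0872
```

```bash
python3 -c "
from h import *
go(.4993,.3545,.18,73.5)
snap('wrist','w4');snap('top','top4')
im,Q=cloud('wrist','w4')
def sel(zl,zh,rx):
  m=(Q[...,2]>zl)&(Q[...,2]<zh)&(abs(Q[...,0]-.5)<rx)&(abs(Q[...,1]-.354)<.06); q=Q[m]; print(len(q),q.mean(0).round(4),cv2.minAreaRect(q[:,:2].astype(np.float32)))
sel(.045,.075,.04); sel(.0065,.016,.12)
"
```

```text
t 16.05 pos [0.5152 0.4069 0.1863] psi 73.51 F [ 2.59  0.98 -0.34] w 0.0872 j [ 55.  21.  -6.   0. -63. -72.]
delta tx -0.0548 ty 0.0062 tz 0.0004 turn 0.0002 (-0.0 deg)
1237 [0.4986 0.3524 0.0616] ((0.49881547689437866, 0.3525885343551636), (0.025181913748383522, 0.02584811858832836), 73.88430786132812)
6471 [0.4975 0.3524 0.0113] ((0.5004700422286987, 0.3519252836704254), (0.050051722675561905, 0.17647305130958557), 73.33741760253906)
```

View pics/w4.png

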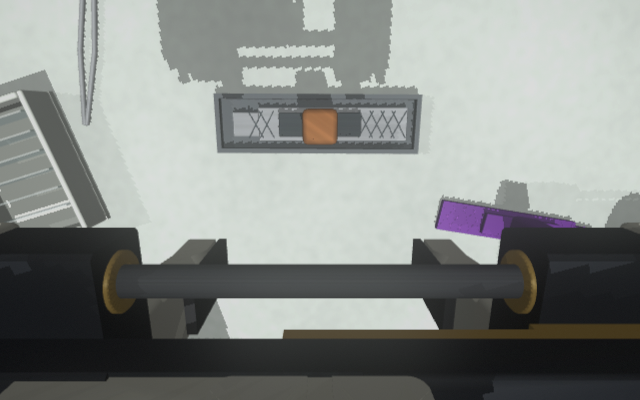

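View pics/top4.png

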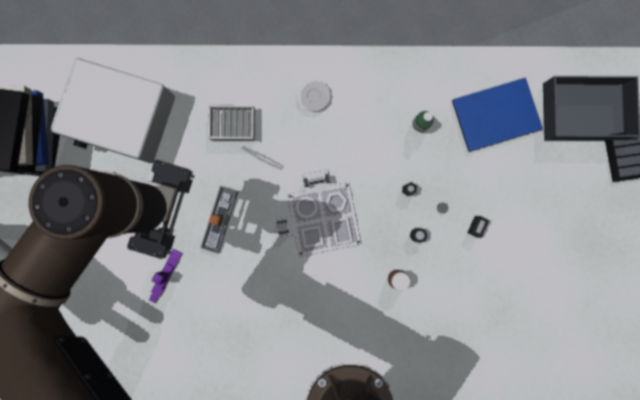

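The file lies flat and centred in its tray, and the specimens are where they were. Next I fetch the specimens, starting with a wrist view above them.

```bash
python3 -c "
from h import *
go(.51,-.20,.30,100)
"
```

```text
t 16.15 pos [0.5184 0.4122 0.1906] psi 73.69 F [-0.5   0.38 -0.53] w 0.0875 j [ 55.  21.  -6.   0. -63. -72.]
delta tx -0.5888 ty -0.1144 tz -0.1645 turn -0.4593 (26.3 deg)
```

apply_moves([
  {"tx": -0.04, "ty": -0.03, "tz": -0.01, "turn": -0.05, "gripper": 0.0876},
  {"tx": -0.09, "ty": -0.06, "tz": -0.025, "turn": -0.1, "gripper": 0.0876},
  {"tx": -0.14, "ty": -0.09, "tz": -0.04, "turn": -0.15, "gripper": 0.0876},
  {"tx": -0.19, "ty": -0.114, "tz": -0.053, "turn": -0.2, "gripper": 0.0876},
  {"tx": -0.24, "ty": -0.114, "tz": -0.067, "turn": -0.25, "gripper": 0.0876},
])

```text
time_s: 16.65
tcp_pos: [0.5125, 0.1849, 0.2958]
eef_rot: [-90.2, -0.1, 88.1]
contact_force: [0.5, -0.6, -0.4]
gripper_width: 0.0876
```

```bash
python3 -c "
from h import *
go(.51,-.20,.30,100)
"
```

```text
t 16.65 pos [0.5125 0.1849 0.2958] psi 88.06 F [ 0.53 -0.61 -0.41] w 0.0876 j [ 40.   6. -11.   0. -72. -42.]
delta tx -0.3848 ty -0.0049 tz -0.0106 turn -0.2085 (11.9 deg)
```

apply_moves([
  {"tx": 0, "ty": 0, "tz": 0, "turn": 0, "gripper": 0.0876},
  {"tx": 0, "ty": 0, "tz": 0, "turn": 0, "gripper": 0.0876},
  {"tx": 0, "ty": 0, "tz": 0, "turn": 0, "gripper": 0.0876},
])

```text
time_s: 16.95
tcp_pos: [0.5119, 0.1864, 0.2929]
eef_rot: [-90.0, 0.0, 87.9]
contact_force: [1.0, 0.7, -0.8]
gripper_width: 0.0875
```

```bash
python3 -c "
from h import *
go(.51,-.20,.30,100)
snap('wrist','w5')
im,Q=cloud('wrist','w5')
go(.51,-.20,.30,100)
"
```

```text
t 16.95 pos [0.5119 0.1864 0.2929] psi 87.86 F [ 0.99  0.73 -0.84] w 0.0875 j [ 41.   7. -11.  -0. -72. -43.]
delta tx -0.3862 ty -0.0071 tz -0.0125 turn -0.2119 (12.1 deg)
t 17.0 pos [0.5119 0.1867 0.2926] psi 87.9 F [-0.38  0.34 -0.66] w 0.0875 j [ 41.   7. -11.  -0. -72. -43.]
delta tx -0.3865 ty -0.0073 tz -0.0123 turn -0.2112 (12.1 deg)
```

View pics/w5.png

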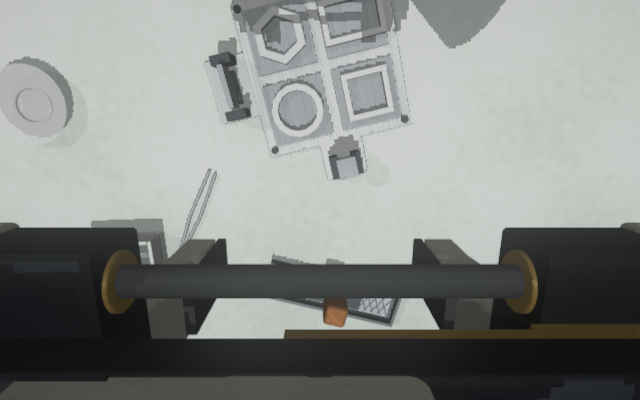

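```bash
cat > nest.py <<'E'
from h import *
import sys
def nests(fn,o=(.5026,.0698),yaw=11.25):
    im,Q=cloud('wrist',fn)
    c,s=np.cos(np.radians(yaw)),np.sin(np.radians(yaw))
    L=np.stack([(Q[...,0]-o[0])*c+(Q[...,1]-o[1])*s, -(Q[...,0]-o[0])*s+(Q[...,1]-o[1])*c, Q[...,2]],-1)
    return im,Q,L
if __name__=='__main__':
    im,Q,L=nests(sys.argv[1])
    for n,a,b in (('round',.04,.04),('hex',.04,-.04),('square',-.04,.04),('obl',-.04,-.04)):
        m=(abs(L[...,0]-a)<.031)&(abs(L[...,1]-b)<.031)
        z=L[m][:,2]; h=np.histogram(z,bins=np.arange(0,.03,.002))[0]; print(n,m.sum(),h)
        f=m&(L[...,2]<.0135); q=L[f]
        if len(q)>20: print('  rect',cv2.minAreaRect(q[:,:2].astype(np.float32)),'bb',q.min(0).round(4),q.max(0).round(4))
E
python3 nest.py w5; python3 nest.py w3
python3 -c "
from h import *
im,Q=cloud('wrist','w5')
a=cv2.resize(im[0:190,190:430],(800,633))[:600];cv2.imwrite('pics/cropD.png',a[:,:,::-1])"
```

```text
round 5062 [   0    0    0    7  886 1139   52   13  410  509   10    0    0    0]
  rect ((0.04000851884484291, 0.040007274597883224), (0.06198403239250183, 0.06196995824575424), 89.99459838867188) bb [0.009  0.009  0.0075] [0.071  0.071  0.0132]
hex 3487 [   0    0    0   18  990 1216   67   44  523  612   17    0    0    0]
  rect ((0.0399935282766819, -0.04001142829656601), (0.06195737048983574, 0.061943456530570984), 89.93961334228516) bb [ 0.009  -0.071   0.0071] [ 0.071  -0.009   0.0135]
square 3122 [   0    0    0   12  953 1144   48   29  386  543    7    0    0    0]
  rect ((-0.04000162333250046, 0.040015362203121185), (0.061938945204019547, 0.061894409358501434), 89.95625305175781) bb [-0.071   0.009   0.0073] [-0.0091  0.071   0.0135]
obl 2845 [   0    0    0   16  902 1123   75   49  296  375    9    0    0    0]
  rect ((-0.04001200199127197, -0.032829031348228455), (0.047601647675037384, 0.06199188530445099), 89.96149444580078) bb [-0.071  -0.0566  0.0071] [-0.009  -0.009   0.0134]
round 4549 [   0    0    0   10 1295 1710   59   42  613  809   11    0    0    0]
  re
[... 227 characters left out ...]
   0    0    0]
  rect ((0.03999319672584534, -0.028797928243875504), (0.03957073763012886, 0.06198351830244064), 89.98096466064453) bb [ 0.009  -0.0486  0.0073] [ 0.071  -0.009   0.0134]
square 4561 [   0    0    0    6 1119 1760  134   88  605  841    8    0    0    0]
  rect ((-0.03998830169439316, 0.04019799083471298), (0.061609093099832535, 0.06198026239871979), 89.96755981445312) bb [-0.071   0.0094  0.0076] [-0.009   0.071   0.0135]
obl 3456 [   0    0    0    8 1010 1431   88   81  382  453    3    0    0    0]
  rect ((-0.04000922292470932, -0.02870236337184906), (0.06197066977620125, 0.039395347237586975), 0.002644322346895933) bb [-0.071  -0.0484  0.0077] [-0.009  -0.009   0.0135]
```

View pics/cropD.png

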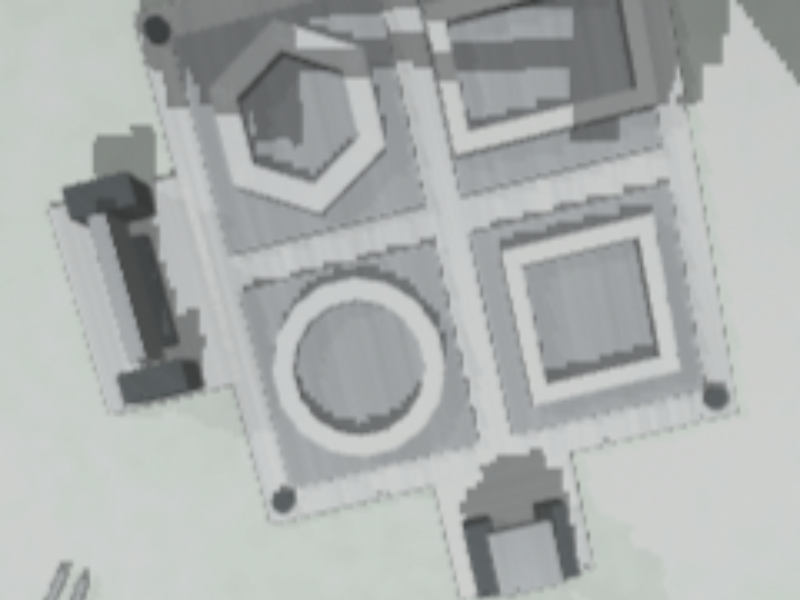

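```bash
cat > rim.py <<'E'
from nest import *
for fn in ('w3','w5'):
    im,Q,L=nests(fn)
    for n,a,b in (('round',.04,.04),('hex',.04,-.04),('square',-.04,.04),('obl',-.04,-.04)):
        m=(abs(L[...,0]-a)<.04)&(abs(L[...,1]-b)<.04)&(L[...,2]>.0155)&(L[...,2]<.025)
        q=L[m]
        (c,r_)=cv2.minEnclosingCircle(q[:,:2].astype(np.float32)); print(fn,n,len(q),'bbmid',((q.min(0)+q.max(0))/2).round(4)[:2],'size',(q.max(0)-q.min(0)).round(4)[:2],'rect',np.round(cv2.minAreaRect(q[:,:2].astype(np.float32))[2],1),'circ',np.round(c,4))
E
python3 rim.py
```

```text
w3 round 1444 bbmid [0.0399 0.0403] size [0.0574 0.0566] rect 89.8 circ [0.0399 0.04  ]
w3 hex 1068 bbmid [ 0.0399 -0.0288] size [0.0512 0.0354] rect 89.8 circ [ 0.0401 -0.0357]
w3 square 1477 bbmid [-0.04    0.0397] size [0.0522 0.0504] rect 0.1 circ [-0.0405  0.0397]
w3 obl 1103 bbmid [-0.04   -0.0317] size [0.0678 0.0291] rect 89.9 circ [-0.04   -0.0318]
w5 round 936 bbmid [0.0398 0.0403] size [0.0575 0.0573] rect 45.1 circ [0.0398 0.0403]
w5 hex 1174 bbmid [ 0.0398 -0.0394] size [0.0511 0.0586] rect 30.4 circ [ 0.0395 -0.0394]
w5 square 948 bbmid [-0.0404  0.0402] size [0.0515 0.0511] rect 0.2 circ [-0.04    0.0402]
w5 obl 880 bbmid [-0.0404 -0.0393] size [0.0672 0.0449] rect 89.9 circ [-0.0405 -0.0394]
```

apply_moves([
  {"tx": -0.04, "ty": -0.007, "tz": -0.002, "turn": -0.05, "gripper": 0.0876},
  {"tx": -0.09, "ty": -0.007, "tz": -0.003, "turn": -0.1, "gripper": 0.0876},
  {"tx": -0.14, "ty": -0.007, "tz": -0.004, "turn": -0.15, "gripper": 0.0876},
  {"tx": -0.19, "ty": -0.007, "tz": -0.005, "turn": -0.2, "gripper": 0.0876},
  {"tx": -0.24, "ty": -0.007, "tz": -0.007, "turn": -0.21, "gripper": 0.0876},
])

```text
time_s: 17.5
tcp_pos: [0.5101, -0.0546, 0.2997]
eef_rot: [-90.0, 0.0, 100.1]
contact_force: [1.1, 0.9, 0.0]
gripper_width: 0.088
```

apply_moves([
  {"tx": -0.05, "ty": 0, "tz": 0, "turn": 0, "gripper": 0.0876},
  {"tx": -0.1, "ty": 0, "tz": 0, "turn": 0, "gripper": 0.0876},
  {"tx": -0.14, "ty": 0, "tz": 0, "turn": 0, "gripper": 0.0876},
  {"tx": -0.147, "ty": 0, "tz": 0, "turn": 0, "gripper": 0.0876},
  {"tx": -0.147, "ty": 0, "tz": 0, "turn": 0, "gripper": 0.0876},
])

```text
time_s: 18.0
tcp_pos: [0.5358, -0.1993, 0.2988]
eef_rot: [-89.9, -0.0, 99.8]
contact_force: [-0.7, 0.4, 0.4]
gripper_width: 0.0875
```

apply_moves([
  {"tx": 0, "ty": 0, "tz": 0, "turn": 0, "gripper": 0.0876},
  {"tx": 0, "ty": 0, "tz": 0, "turn": 0, "gripper": 0.0876},
])

```text
time_s: 18.2
tcp_pos: [0.5356, -0.1974, 0.3001]
eef_rot: [-90.0, -0.0, 100.0]
contact_force: [0.7, 0.8, 0.4]
gripper_width: 0.0875
```

```bash
cat > spec.py <<'E'
from h import *
import sys
def specs(fn,zlo=.030,zhi=.042):
    im,Q=cloud('wrist',fn)
    m=((Q[...,2]>zlo)&(Q[...,2]<zhi)).astype(np.uint8)
    n,lab,st,ce=cv2.connectedComponentsWithStats(m)
    for i in range(1,n):
        if st[i,4]<80: continue
        q=Q[lab==i]; 
        if np.ptp(q[:,0])>.09: continue
        print(st[i].tolist(),'mean',q.mean(0).round(4),'rect',np.round(cv2.minAreaRect(q[:,:2].astype(np.float32))[0],4),np.round(cv2.minAreaRect(q[:,:2].astype(np.float32))[1],4),round(cv2.minAreaRect(q[:,:2].astype(np.float32))[2],1))
if __name__=='__main__': specs(sys.argv[1])
E
python3 -c "
from h import *
go(.51,-.20,.30,100)
snap('wrist','w6')
import spec; spec.specs('w6')
"
```

```text
t 18.2 pos [ 0.5356 -0.1974  0.3001] psi 100.02 F [0.66 0.82 0.37] w 0.0875 j [ -1.   9.  -8.  -0. -73.  11.]
delta tx 0.0019 ty 0.0001 tz 0.0257 turn 0.0003 (-0.0 deg)
[363, 20, 56, 56, 1553] mean [ 0.4847 -0.3397  0.036 ] rect [ 0.4842 -0.3398] [0.0303 0.0521] 64.8
[116, 118, 27, 43, 244] mean [ 0.7455 -0.1993  0.0365] rect [ 0.7491 -0.1972] [0.0185 0.0468] 15.3
[363, 179, 35, 34, 912] mean [ 0.4614 -0.1822  0.0362] rect [ 0.461  -0.1815] [0.0388 0.0392] 24.7
[258, 182, 31, 30, 670] mean [ 0.5832 -0.1588  0.0361] rect [ 0.5836 -0.1583] [0.036  0.0318] 55.5
[452, 235, 30, 10, 154] mean [ 0.348  -0.1471  0.0347] rect [ 0.3445 -0.147 ] [0.036  0.0097] 5.6
```

View pics/w6.png

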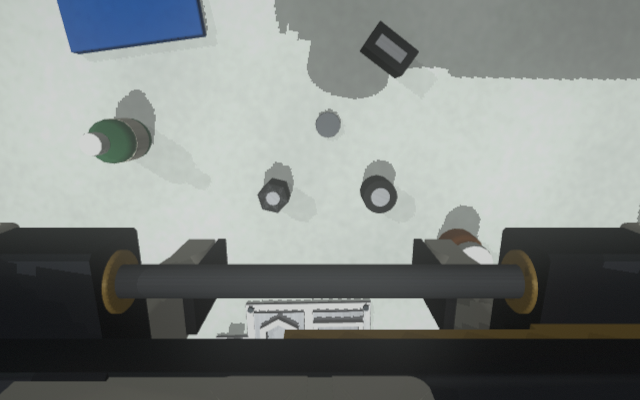

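```bash
python3 -c "
from h import *
go(.4842,-.3398,.13,154.8)
"
```

```text
t 18.25 pos [ 0.5356 -0.1974  0.3003] psi 100.02 F [-0.1   0.08 -0.44] w 0.0876 j [ -1.   9.  -8.  -0. -73.  11.]
delta tx -0.1312 ty 0.1703 tz 0.0754 turn -0.9560 (54.8 deg)
```

apply_moves([
  {"tx": -0.03, "ty": 0.0, "tz": 0.015, "turn": -0.15, "gripper": 0.0876},
  {"tx": -0.065, "ty": 0.02, "tz": 0.035, "turn": -0.3, "gripper": 0.0876},
  {"tx": -0.1, "ty": 0.045, "tz": 0.055, "turn": -0.45, "gripper": 0.0876},
  {"tx": -0.125, "ty": 0.075, "tz": 0.07, "turn": -0.6, "gripper": 0.0876},
  {"tx": -0.1312, "ty": 0.11, "tz": 0.0754, "turn": -0.75, "gripper": 0.0876},
])

```text
time_s: 18.75
tcp_pos: [0.4836, -0.3425, 0.1903]
eef_rot: [-90.0, 0.1, 143.0]
contact_force: [1.0, 1.1, -0.1]
gripper_width: 0.0875
```

```bash
python3 -c "
from h import *
go(.4842,-.3398,.13,154.8)
"
```

```text
t 18.75 pos [ 0.4836 -0.3425  0.1903] psi 143.01 F [ 1.02  1.05 -0.06] w 0.0875 j [-16.  15. -14.   0. -60.  69.]
delta tx 0.0013 ty 0.0603 tz -0.0025 turn -0.2058 (11.8 deg)
```

apply_moves([
  {"tx": 0, "ty": 0.02, "tz": 0, "turn": -0.12, "gripper": 0.0876},
  {"tx": 0, "ty": 0.04, "tz": 0, "turn": -0.206, "gripper": 0.0876},
  {"tx": 0, "ty": 0.07, "tz": 0, "turn": -0.206, "gripper": 0.0876},
  {"tx": 0, "ty": 0.09, "tz": 0, "turn": -0.206, "gripper": 0.0876},
  {"tx": 0, "ty": 0.09, "tz": 0, "turn": -0.206, "gripper": 0.0876},
])

```text
time_s: 19.25
tcp_pos: [0.4824, -0.3394, 0.0978]
eef_rot: [-90.0, -0.3, 154.5]
contact_force: [-0.5, 0.4, 0.6]
gripper_width: 0.0873
```

```bash
python3 -c "
from h import *
go(.4842,-.3398,.029,154.8)
"
```

```text
t 19.25 pos [ 0.4824 -0.3394  0.0978] psi 154.54 F [-0.48  0.41  0.62] w 0.0873 j [-16.  20. -21.  -0. -49.  81.]
delta tx -0.0022 ty 0.0688 tz -0.0004 turn -0.0046 (0.3 deg)
```

apply_moves([
  {"tx": -0.001, "ty": 0.02, "tz": 0, "turn": -0.003, "gripper": 0.0876},
  {"tx": -0.001, "ty": 0.04, "tz": 0, "turn": -0.003, "gripper": 0.0876},
  {"tx": -0.001, "ty": 0.056, "tz": 0, "turn": -0.003, "gripper": 0.0876},
  {"tx": -0.001, "ty": 0.067, "tz": 0, "turn": -0.003, "gripper": 0.0876},
  {"tx": -0.001, "ty": 0.067, "tz": 0, "turn": -0.003, "gripper": 0.0876},
])

```text
time_s: 19.75
tcp_pos: [0.4846, -0.341, 0.0329]
eef_rot: [-90.0, -0.1, 154.7]
contact_force: [-0.2, 0.4, -0.6]
gripper_width: 0.0874
```

```bash
python3 -c "
from h import *
go(.4842,-.3398,.029,154.8)
"
```

```text
t 19.75 pos [ 0.4846 -0.341   0.0329] psi 154.69 F [-0.2   0.38 -0.6 ] w 0.0874 j [-16.  25. -24.  -0. -41.  81.]
delta tx 0.0008 ty 0.0039 tz -0.0009 turn -0.0019 (0.1 deg)
```

apply_moves([
  {"tx": 0.0005, "ty": 0.0035, "tz": -0.0007, "turn": 0, "gripper": 0.06},
  {"tx": 0.0005, "ty": 0.0035, "tz": -0.0007, "turn": 0, "gripper": 0.04},
  {"tx": 0.0005, "ty": 0.0035, "tz": -0.0007, "turn": 0, "gripper": 0.02},
  {"tx": 0.0005, "ty": 0.0035, "tz": -0.0007, "turn": 0, "gripper": 0.02},
  {"tx": 0.0005, "ty": 0.0035, "tz": -0.0007, "turn": 0, "gripper": 0.02},
], newtons=30)

```text
time_s: 20.25
tcp_pos: [0.4846, -0.3407, 0.0301]
eef_rot: [-90.0, 0.0, 154.6]
contact_force: [-0.6, -0.3, -0.3]
gripper_width: 0.0532
```

apply_moves([
  {"tx": 0, "ty": 0, "tz": 0, "turn": 0, "gripper": 0.02},
  {"tx": 0, "ty": 0, "tz": 0, "turn": 0, "gripper": 0.02},
  {"tx": 0, "ty": 0, "tz": 0, "turn": 0, "gripper": 0.02},
  {"tx": 0, "ty": 0, "tz": 0, "turn": 0, "gripper": 0.02},
])

```text
time_s: 20.65
tcp_pos: [0.4845, -0.3407, 0.0297]
eef_rot: [-90.0, 0.0, 154.7]
contact_force: [-0.1, -1.0, 0.2]
gripper_width: 0.0299
```

```bash
python3 -c "
from h import *
go(.4842,-.3398,.13,154.8)
"
```

```text
t 20.65 pos [ 0.4845 -0.3407  0.0297] psi 154.65 F [-0.1  -0.98  0.23] w 0.0299 j [-16.  25. -24.   0. -41.  81.]
delta tx 0.0006 ty -0.1003 tz -0.0007 turn -0.0026 (0.1 deg)
```

apply_moves([
  {"tx": 0, "ty": 0, "tz": 0, "turn": 0, "gripper": 0.02},
  {"tx": 0, "ty": -0.01, "tz": 0, "turn": 0, "gripper": 0.02},
  {"tx": 0, "ty": -0.035, "tz": 0, "turn": 0, "gripper": 0.02},
  {"tx": 0, "ty": -0.07, "tz": 0, "turn": 0, "gripper": 0.02},
  {"tx": 0, "ty": -0.105, "tz": 0, "turn": 0, "gripper": 0.02},
])

```text
time_s: 21.15
tcp_pos: [0.4839, -0.3405, 0.1361]
eef_rot: [-90.0, -0.1, 154.6]
contact_force: [-0.1, -0.3, -1.3]
gripper_width: 0.0301
```

```bash
python3 -c "
from h import *
go(.4712,.0228,.14,191.1)
"
```

```text
t 21.15 pos [ 0.4839 -0.3405  0.1361] psi 154.65 F [-0.06 -0.28 -1.25] w 0.0301 j [-16.  18. -18.  -0. -54.  81.]
delta tx 0.1670 ty -0.0038 tz -0.3229 turn -0.6362 (36.5 deg)
```

apply_moves([
  {"tx": 0.012, "ty": -0.004, "tz": -0.025, "turn": -0.05, "gripper": 0.02},
  {"tx": 0.033, "ty": -0.004, "tz": -0.065, "turn": -0.13, "gripper": 0.02},
  {"tx": 0.056, "ty": -0.004, "tz": -0.108, "turn": -0.22, "gripper": 0.02},
  {"tx": 0.079, "ty": -0.004, "tz": -0.152, "turn": -0.32, "gripper": 0.02},
  {"tx": 0.102, "ty": -0.004, "tz": -0.196, "turn": -0.42, "gripper": 0.02},
])

```text
time_s: 21.65
tcp_pos: [0.4757, -0.1183, 0.1395]
eef_rot: [-90.0, 0.0, 178.9]
contact_force: [1.7, 0.0, -1.3]
gripper_width: 0.0297
```

```bash
python3 -c "
from h import *
go(.4712,.0228,.10,191.1)
"
```

```text
t 21.65 pos [ 0.4757 -0.1183  0.1395] psi 178.91 F [ 1.67  0.01 -1.29] w 0.0297 j [  9.   9. -30.   0. -51.  80.]
delta tx 0.0072 ty 0.0395 tz -0.1409 turn -0.2127 (12.2 deg)
```

apply_moves([
  {"tx": 0.002, "ty": 0, "tz": -0.04, "turn": -0.08, "gripper": 0.02},
  {"tx": 0.004, "ty": 0, "tz": -0.085, "turn": -0.15, "gripper": 0.02},
  {"tx": 0.006, "ty": 0.01, "tz": -0.12, "turn": -0.21, "gripper": 0.02},
  {"tx": 0.007, "ty": 0.025, "tz": -0.138, "turn": -0.213, "gripper": 0.02},
  {"tx": 0.007, "ty": 0.038, "tz": -0.141, "turn": -0.213, "gripper": 0.02},
])

```text
time_s: 22.15
tcp_pos: [0.4725, 0.0235, 0.1011]
eef_rot: [-90.0, 0.1, -168.9]
contact_force: [0.4, -0.4, -1.7]
gripper_width: 0.0299
```

apply_moves([
  {"tx": 0, "ty": 0, "tz": 0, "turn": 0, "gripper": 0.02},
  {"tx": 0, "ty": 0, "tz": 0, "turn": 0, "gripper": 0.02},
])

```text
time_s: 22.35
tcp_pos: [0.4724, 0.0212, 0.1013]
eef_rot: [-90.0, -0.0, -169.1]
contact_force: [-0.8, -0.2, -0.6]
gripper_width: 0.0296
```

```bash
python3 -c "
from h import *
go(.4715,.0229,.055,191.25)
"
```

```text
t 22.35 pos [0.4724 0.0212 0.1013] psi -169.06 F [-0.81 -0.21 -0.6 ] w 0.0296 j [ 27.  10. -35.   0. -45.  74.]
delta tx 0.0005 ty 0.0463 tz -0.0019 turn -0.0055 (0.3 deg)
```

apply_moves([
  {"tx": 0.0005, "ty": 0.02, "tz": -0.0018, "turn": -0.005, "gripper": 0.02},
  {"tx": 0.0005, "ty": 0.036, "tz": -0.0018, "turn": -0.005, "gripper": 0.02},
  {"tx": 0.0005, "ty": 0.046, "tz": -0.0018, "turn": -0.005, "gripper": 0.02},
  {"tx": 0.0005, "ty": 0.046, "tz": -0.0018, "turn": -0.005, "gripper": 0.02},
  {"tx": 0.0005, "ty": 0.046, "tz": -0.0018, "turn": -0.005, "gripper": 0.02},
])

```text
time_s: 22.85
tcp_pos: [0.472, 0.0227, 0.0553]
eef_rot: [-90.0, 0.0, -168.8]
contact_force: [-0.1, -0.3, -1.2]
gripper_width: 0.0301
```

```bash
python3 -c "
from h import *
go(.4715,.0229,.040,191.25)
"
```

```text
t 22.85 pos [0.472  0.0227 0.0553] psi -168.82 F [-0.11 -0.28 -1.15] w 0.0301 j [ 27.  14. -38.   0. -38.  74.]
delta tx 0.0004 ty 0.0153 tz -0.0002 turn -0.0012 (0.1 deg)
```

apply_moves([
  {"tx": 0.0004, "ty": 0.004, "tz": 0, "turn": 0, "gripper": 0.02},
  {"tx": 0.0004, "ty": 0.008, "tz": 0, "turn": 0, "gripper": 0.02},
  {"tx": 0.0004, "ty": 0.012, "tz": 0, "turn": 0, "gripper": 0.02},
  {"tx": 0.0004, "ty": 0.015, "tz": 0, "turn": 0, "gripper": 0.02},
  {"tx": 0.0004, "ty": 0.015, "tz": 0, "turn": 0, "gripper": 0.02},
])

```text
time_s: 23.35
tcp_pos: [0.4711, 0.0229, 0.0397]
eef_rot: [-90.0, -0.0, -168.8]
contact_force: [0.7, 0.5, -0.9]
gripper_width: 0.0299
```

```bash
python3 -c "
from h import *
go(.4715,.0229,.040,191.25)
"
```

```text
t 23.35 pos [0.4711 0.0229 0.0397] psi -168.78 F [ 0.71  0.48 -0.94] w 0.0299 j [ 27.  16. -39.   0. -35.  74.]
delta tx -0.0003 ty -0.0003 tz 0.0001 turn -0.0005 (0.0 deg)
```

apply_moves([
  {"tx": 0, "ty": 0, "tz": 0, "turn": 0, "gripper": 0.05},
  {"tx": 0, "ty": 0, "tz": 0, "turn": 0, "gripper": 0.05},
  {"tx": 0, "ty": 0, "tz": 0, "turn": 0, "gripper": 0.05},
  {"tx": 0, "ty": 0, "tz": 0, "turn": 0, "gripper": 0.05},
])

```text
time_s: 23.75
tcp_pos: [0.4712, 0.0229, 0.0397]
eef_rot: [-90.0, 0.0, -168.8]
contact_force: [1.1, -0.6, 0.1]
gripper_width: 0.0493
```

apply_moves([
  {"tx": 0, "ty": -0.015, "tz": 0, "turn": 0, "gripper": 0.05},
  {"tx": 0, "ty": -0.04, "tz": 0, "turn": 0, "gripper": 0.05},
  {"tx": 0, "ty": -0.08, "tz": 0, "turn": 0, "gripper": 0.05},
  {"tx": 0, "ty": -0.12, "tz": 0, "turn": 0, "gripper": 0.07},
  {"tx": 0, "ty": -0.16, "tz": 0, "turn": 0, "gripper": 0.0876},
])

```text
time_s: 24.25
tcp_pos: [0.4708, 0.0227, 0.2014]
eef_rot: [-90.0, -0.0, -168.8]
contact_force: [1.1, 1.3, 0.1]
gripper_width: 0.0612
```

```bash
python3 -c "
from h import *
snap('top','top5')
go(.461,-.1815,.2,150)
im,Q=cloud('top','top5')
a=cv2.resize(im[110:300,270:510],(800,633))[:600];cv2.imwrite('pics/cropE.png',a[:,:,::-1])
"
```

```text
t 24.3 pos [0.4742 0.0234 0.2082] psi -168.71 F [4.07 0.31 7.97] w 0.0648 j [ 27.   3. -27.   0. -60.  74.]
delta tx 0.0531 ty 0.0077 tz 0.1983 turn 0.7206 (-41.3 deg)
```

View pics/cropE.png

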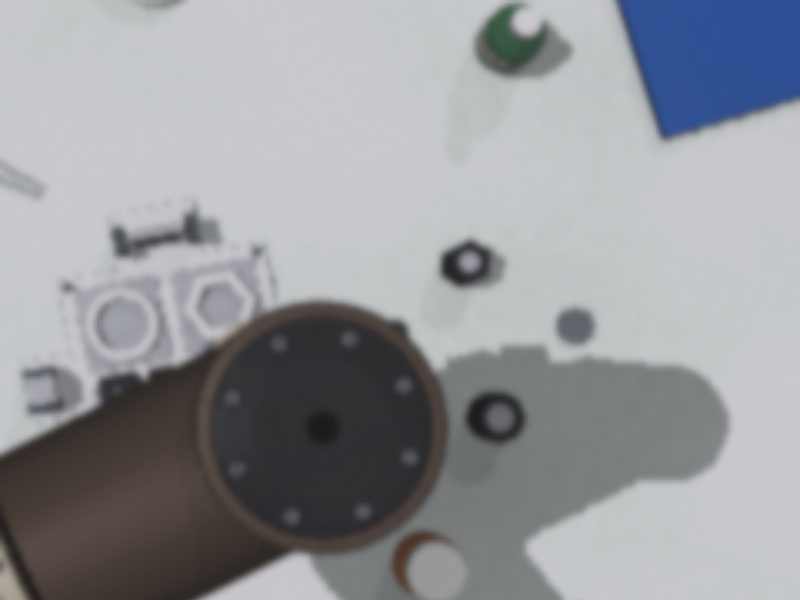

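```bash
python3 -c "
from h import *
go(.4611,-.1817,.15,191.25)
"
```

```text
t 24.3 pos [0.4742 0.0234 0.2082] psi -168.71 F [4.07 0.31 7.97] w 0.0648 j [ 27.   3. -27.   0. -60.  74.]
delta tx 0.0535 ty 0.0577 tz 0.1985 turn 0.0006 (-0.0 deg)
```

apply_moves([
  {"tx": 0.007, "ty": 0, "tz": 0.03, "turn": 0, "gripper": 0.0876},
  {"tx": 0.018, "ty": 0, "tz": 0.075, "turn": 0, "gripper": 0.0876},
  {"tx": 0.031, "ty": 0.005, "tz": 0.122, "turn": 0, "gripper": 0.0876},
  {"tx": 0.042, "ty": 0.025, "tz": 0.168, "turn": 0, "gripper": 0.0876},
  {"tx": 0.05, "ty": 0.05, "tz": 0.199, "turn": 0, "gripper": 0.0876},
])

```text
time_s: 24.8
tcp_pos: [0.4612, -0.1844, 0.1503]
eef_rot: [-89.9, 0.2, -168.8]
contact_force: [1.1, -0.3, 0.5]
gripper_width: 0.0876
```

apply_moves([
  {"tx": 0, "ty": 0.02, "tz": 0, "turn": 0, "gripper": 0.0876},
  {"tx": 0, "ty": 0.05, "tz": 0, "turn": 0, "gripper": 0.0876},
  {"tx": 0, "ty": 0.08, "tz": 0, "turn": 0, "gripper": 0.0876},
  {"tx": 0, "ty": 0.09, "tz": 0, "turn": 0, "gripper": 0.0876},
  {"tx": 0, "ty": 0.09, "tz": 0, "turn": 0, "gripper": 0.0876},
])

```text
time_s: 25.3
tcp_pos: [0.4598, -0.1821, 0.0586]
eef_rot: [-90.0, -0.2, -168.8]
contact_force: [0.8, 0.1, -0.2]
gripper_width: 0.0874
```

```bash
python3 -c "
from h import *
go(.4611,-.1817,.029,191.25)
snap('wrist','w7')
"
```

```text
t 25.3 pos [ 0.4598 -0.1821  0.0586] psi -168.8 F [ 0.82  0.05 -0.2 ] w 0.0874 j [  1.  16. -35.  -0. -40. 100.]
delta tx -0.0014 ty 0.0296 tz -0.0001 turn -0.0008 (0.0 deg)
```

View pics/w7.png

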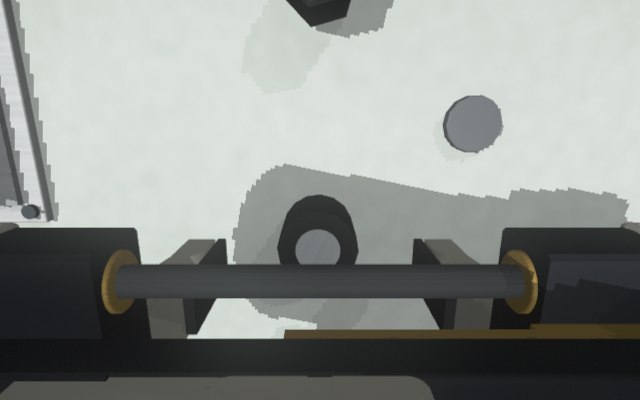

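The round specimen sits between the open fingers at (318,240), centred. I'll descend and grip it.

apply_moves([
  {"tx": -0.001, "ty": 0.012, "tz": 0, "turn": 0, "gripper": 0.0876},
  {"tx": -0.001, "ty": 0.024, "tz": 0, "turn": 0, "gripper": 0.0876},
  {"tx": -0.001, "ty": 0.0295, "tz": 0, "turn": 0, "gripper": 0.06},
  {"tx": -0.001, "ty": 0.0295, "tz": 0, "turn": 0, "gripper": 0.03},
  {"tx": -0.001, "ty": 0.0295, "tz": 0, "turn": 0, "gripper": 0.03},
])

```text
time_s: 25.85
tcp_pos: [0.4621, -0.1818, 0.0307]
eef_rot: [-90.0, 0.0, -168.8]
contact_force: [0.1, 0.0, 0.5]
gripper_width: 0.0694
```

apply_moves([
  {"tx": 0, "ty": 0, "tz": 0, "turn": 0, "gripper": 0.03},
  {"tx": 0, "ty": 0, "tz": 0, "turn": 0, "gripper": 0.03},
  {"tx": 0, "ty": 0, "tz": 0, "turn": 0, "gripper": 0.03},
  {"tx": 0, "ty": 0, "tz": 0, "turn": 0, "gripper": 0.03},
])

```text
time_s: 26.25
tcp_pos: [0.4619, -0.1819, 0.0305]
eef_rot: [-90.0, 0.0, -168.8]
contact_force: [-0.7, 0.1, 1.3]
gripper_width: 0.0394
```

```bash
python3 -c "
from h import *
go(.4611,-.1817,.029,191.25)
"
```

```text
t 26.25 pos [ 0.4619 -0.1819  0.0305] psi -168.79 F [-0.68  0.06  1.27] w 0.0394 j [  1.  18. -36.   0. -35. 100.]
delta tx 0.0007 ty 0.0015 tz -0.0003 turn -0.0008 (0.0 deg)
```

apply_moves([
  {"tx": 0, "ty": 0, "tz": 0, "turn": 0, "gripper": 0.03},
  {"tx": 0, "ty": -0.01, "tz": 0, "turn": 0, "gripper": 0.03},
  {"tx": 0, "ty": -0.035, "tz": 0, "turn": 0, "gripper": 0.03},
  {"tx": 0, "ty": -0.07, "tz": 0, "turn": 0, "gripper": 0.03},
  {"tx": 0, "ty": -0.105, "tz": 0, "turn": 0, "gripper": 0.03},
])

```text
time_s: 26.75
tcp_pos: [0.4611, -0.1819, 0.1367]
eef_rot: [-90.0, -0.1, -168.8]
contact_force: [0.7, -0.3, -0.5]
gripper_width: 0.0397
```

```bash
python3 -c "
from h import *
go(.5345,.1169,.13,191.25)
"
```

```text
t 26.75 pos [ 0.4611 -0.1819  0.1367] psi -168.8 F [ 0.74 -0.28 -0.46] w 0.0397 j [  1.  10. -30.   0. -51. 100.]
delta tx -0.1300 ty 0.0066 tz -0.2788 turn -0.0008 (0.0 deg)
```

apply_moves([
  {"tx": -0.012, "ty": 0, "tz": -0.025, "turn": 0, "gripper": 0.03},
  {"tx": -0.03, "ty": 0, "tz": -0.065, "turn": 0, "gripper": 0.03},
  {"tx": -0.05, "ty": 0, "tz": -0.108, "turn": 0, "gripper": 0.03},
  {"tx": -0.07, "ty": 0, "tz": -0.152, "turn": 0, "gripper": 0.03},
  {"tx": -0.091, "ty": 0, "tz": -0.196, "turn": 0, "gripper": 0.03},
])

```text
time_s: 27.25
tcp_pos: [0.5128, 0.0298, 0.1361]
eef_rot: [-90.0, 0.0, -168.8]
contact_force: [2.0, -1.9, -0.7]
gripper_width: 0.0396
```

apply_moves([
  {"tx": -0.017, "ty": 0, "tz": -0.038, "turn": 0, "gripper": 0.03},
  {"tx": -0.032, "ty": 0, "tz": -0.07, "turn": 0, "gripper": 0.03},
  {"tx": -0.039, "ty": 0.01, "tz": -0.083, "turn": 0, "gripper": 0.03},
  {"tx": -0.039, "ty": 0.03, "tz": -0.083, "turn": 0, "gripper": 0.03},
  {"tx": -0.039, "ty": 0.03, "tz": -0.083, "turn": 0, "gripper": 0.03},
])

```text
time_s: 27.75
tcp_pos: [0.533, 0.1164, 0.1029]
eef_rot: [-89.9, -0.3, -168.8]
contact_force: [-0.7, -0.6, -2.0]
gripper_width: 0.039
```

```bash
python3 -c "
from h import *
go(.5345,.1169,.055,191.25)
"
```

```text
t 27.75 pos [0.533  0.1164 0.1029] psi -168.8 F [-0.74 -0.63 -2.03] w 0.039 j [ 33.  16. -26.  -0. -48.  68.]
delta tx -0.0018 ty 0.0479 tz -0.0003 turn -0.0008 (0.0 deg)
```

apply_moves([
  {"tx": -0.0005, "ty": 0.015, "tz": 0, "turn": 0, "gripper": 0.03},
  {"tx": -0.0005, "ty": 0.032, "tz": 0, "turn": 0, "gripper": 0.03},
  {"tx": -0.0005, "ty": 0.044, "tz": 0, "turn": 0, "gripper": 0.03},
  {"tx": -0.0005, "ty": 0.044, "tz": 0, "turn": 0, "gripper": 0.03},
  {"tx": -0.0005, "ty": 0.044, "tz": 0, "turn": 0, "gripper": 0.03},
])

```text
time_s: 28.25
tcp_pos: [0.5357, 0.1168, 0.0617]
eef_rot: [-90.0, -0.0, -168.8]
contact_force: [0.6, -0.3, -0.9]
gripper_width: 0.0393
```

```bash
python3 -c "
from h import *
go(.5345,.1169,.0405,191.25)
"
```

```text
t 28.25 pos [0.5357 0.1168 0.0617] psi -168.81 F [ 0.57 -0.34 -0.88] w 0.0393 j [ 33.  20. -28.   0. -42.  68.]
delta tx 0.0012 ty 0.0212 tz -0.0003 turn -0.0011 (0.1 deg)
```

apply_moves([
  {"tx": 0.001, "ty": 0.006, "tz": 0, "turn": 0, "gripper": 0.03},
  {"tx": 0.001, "ty": 0.011, "tz": 0, "turn": 0, "gripper": 0.03},
  {"tx": 0.001, "ty": 0.015, "tz": 0, "turn": 0, "gripper": 0.03},
  {"tx": 0.001, "ty": 0.018, "tz": 0, "turn": 0, "gripper": 0.03},
  {"tx": 0.001, "ty": 0.021, "tz": 0, "turn": 0, "gripper": 0.03},
])

```text
time_s: 28.75
tcp_pos: [0.5346, 0.117, 0.0403]
eef_rot: [-90.0, -0.0, -168.8]
contact_force: [-12.2, 0.6, 40.1]
gripper_width: 0.0394
```

apply_moves([
  {"tx": 0, "ty": 0, "tz": 0, "turn": 0, "gripper": 0.03},
])

```text
time_s: 28.85
tcp_pos: [0.5346, 0.117, 0.0405]
eef_rot: [-90.0, -0.0, -168.8]
contact_force: [-2.1, -0.7, 3.8]
gripper_width: 0.0395
```

```bash
python3 -c "
from h import *
go(.5345,.1169,.0405,191.25)
"
```

```text
t 28.85 pos [0.5346 0.117  0.0405] psi -168.77 F [-2.09 -0.68  3.79] w 0.0395 j [ 33.  21. -29.   0. -39.  68.]
delta tx 0.0001 ty -0.0000 tz 0.0001 turn -0.0004 (0.0 deg)
```

apply_moves([
  {"tx": 0, "ty": 0, "tz": 0, "turn": 0, "gripper": 0.06},
  {"tx": 0, "ty": 0, "tz": 0, "turn": 0, "gripper": 0.06},
  {"tx": 0, "ty": 0, "tz": 0, "turn": 0, "gripper": 0.06},
  {"tx": 0, "ty": 0, "tz": 0, "turn": 0, "gripper": 0.06},
])

```text
time_s: 29.25
tcp_pos: [0.5346, 0.117, 0.0402]
eef_rot: [-90.0, 0.0, -168.8]
contact_force: [0.5, -0.1, -0.7]
gripper_width: 0.059
```

apply_moves([
  {"tx": 0, "ty": -0.015, "tz": 0, "turn": 0, "gripper": 0.06},
  {"tx": 0, "ty": -0.04, "tz": 0, "turn": 0, "gripper": 0.06},
  {"tx": 0, "ty": -0.08, "tz": 0, "turn": 0, "gripper": 0.06},
  {"tx": 0, "ty": -0.12, "tz": 0, "turn": 0, "gripper": 0.07},
  {"tx": 0, "ty": -0.14, "tz": 0, "turn": 0, "gripper": 0.0876},
])

```text
time_s: 29.75
tcp_pos: [0.5358, 0.1174, 0.1839]
eef_rot: [-90.1, 0.3, -168.8]
contact_force: [-0.4, 0.4, -0.4]
gripper_width: 0.0709
```

```bash
python3 -c "
from h import *
im,Q=cloud('wrist','w6')
# hex angle by contour of top component
m=((Q[...,2]>.030)&(Q[...,2]<.042)).astype(np.uint8); n,lab,st,ce=cv2.connectedComponentsWithStats(m)
i=lab[195,270]; q=Q[lab==i][:,:2]; c0=np.array([.5836,-.1583])
best=[]
for a in range(0,60):
    w=[]; cs=[]
    for k in range(3):
        d=np.array([np.cos(np.radians(a+60*k)),np.sin(np.radians(a+60*k))]); p=q@d; w.append(np.ptp(p))
    best.append((max(w),a,np.round(w,4)))
best.sort(key=lambda t:t[0]); print(best[:6])
im,Q=cloud('wrist','w7')
snap('top','top6'); go(.5836,-.1583,.15,191.25)
im,Q=cloud('top','top6')
a=cv2.resize(im[110:300,270:510],(800,633))[:600];cv2.imwrite('pics/cropF.png',a[:,:,::-1])
"
```

```text
[(np.float64(0.032405223159741814), 26, array([0.0324, 0.0323, 0.0318])), (np.float64(0.03243962469134509), 27, array([0.0324, 0.0323, 0.0318])), (np.float64(0.03246932471634617), 28, array([0.0325, 0.0324, 0.0321])), (np.float64(0.03249024870737638), 25, array([0.0325, 0.0324, 0.0319])), (np.float64(0.03256163711164273), 29, array([0.0326, 0.0325, 0.0323])), (np.float64(0.03267809045606185), 30, array([0.0327, 0.0326, 0.0326]))]
t 29.8 pos [0.5369 0.1179 0.1862] psi -168.75 F [2.39 1.11 2.59] w 0.0747 j [ 33.  11. -20.   0. -58.  68.]
delta tx 0.0083 ty 0.0357 tz 0.2800 turn 0.0000 (-0.0 deg)
```

View pics/cropF.png

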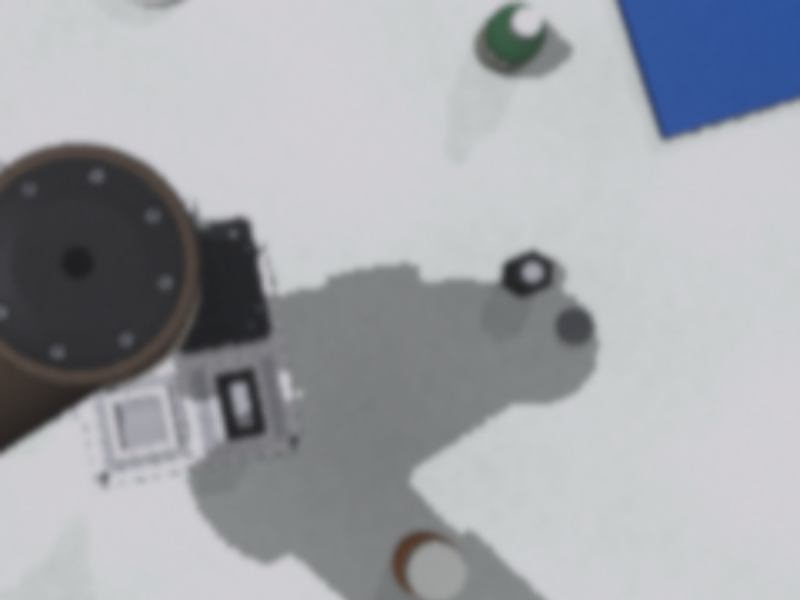

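The oblong is seated. The hex has been knocked: it was at top pixel (410,188) and is now at (428,192), near the lens cap. I'll re-measure it with the wrist camera.

```bash
python3 -c "
from h import *
im,Q=cloud('top','top6')
q=Q[178:206,412:446].reshape(-1,3); q=q[(q[:,2]>.03)&(q[:,2]<.045)]; print(len(q),q.mean(0),cv2.minAreaRect(q[:,:2].astype(np.float32)))
go(.57,-.13,.25,191.25)
go(.50,-.19,.25,191.25)
"
```

```text
133 [ 0.57650897 -0.20692815  0.03529658] ((0.5764788389205933, -0.20758959650993347), (0.03494904190301895, 0.03218093514442444), 55.08736038208008)
t 29.8 pos [0.5369 0.1179 0.1862] psi -168.75 F [2.39 1.11 2.59] w 0.0747 j [ 33.  11. -20.   0. -58.  68.]
delta tx 0.0154 ty -0.0643 tz 0.2495 turn 0.0000 (-0.0 deg)
t 29.8 pos [0.5369 0.1179 0.1862] psi -168.75 F [2.39 1.11 2.59] w 0.0747 j [ 33.  11. -20.   0. -58.  68.]
delta tx 0.0957 ty -0.0650 tz 0.2946 turn 0.0000 (-0.0 deg)
```

apply_moves([
  {"tx": 0.01, "ty": -0.02, "tz": 0.03, "turn": 0, "gripper": 0.0876},
  {"tx": 0.025, "ty": -0.04, "tz": 0.075, "turn": 0, "gripper": 0.0876},
  {"tx": 0.039, "ty": -0.04, "tz": 0.122, "turn": 0, "gripper": 0.0876},
  {"tx": 0.053, "ty": -0.04, "tz": 0.168, "turn": 0, "gripper": 0.0876},
  {"tx": 0.067, "ty": -0.04, "tz": 0.215, "turn": 0, "gripper": 0.0876},
])

```text
time_s: 30.3
tcp_pos: [0.51, -0.1085, 0.2204]
eef_rot: [-90.0, 0.0, -168.8]
contact_force: [0.4, 0.6, 0.6]
gripper_width: 0.0873
```

apply_moves([
  {"tx": 0.014, "ty": 0, "tz": 0.045, "turn": 0, "gripper": 0.0876},
  {"tx": 0.027, "ty": 0, "tz": 0.085, "turn": 0, "gripper": 0.0876},
  {"tx": 0.035, "ty": 0, "tz": 0.111, "turn": 0, "gripper": 0.0876},
  {"tx": 0.035, "ty": 0, "tz": 0.111, "turn": 0, "gripper": 0.0876},
  {"tx": 0.035, "ty": 0, "tz": 0.111, "turn": 0, "gripper": 0.0876},
])

```text
time_s: 30.8
tcp_pos: [0.4974, -0.2232, 0.2197]
eef_rot: [-90.0, -0.0, -168.9]
contact_force: [0.6, 0.2, 0.2]
gripper_width: 0.0877
```

```bash
python3 -c "
from h import *
go(.5765,-.2075,.15,191.25)
snap('wrist','w8')
im,Q=cloud('wrist','w8')
m=((Q[...,2]>.030)&(Q[...,2]<.042)&(np.hypot(Q[...,0]-.5765,Q[...,1]+.2075)<.04))
q=Q[m]; print(len(q),q.mean(0),cv2.minAreaRect(q[:,:2].astype(np.float32)))
q=q[:,:2]; best=[]
for a in range(0,60):
    D=[np.array([np.cos(np.radians(a+60*k)),np.sin(np.radians(a+60*k))]) for k in range(3)]
    w=[np.ptp(q@d) for d in D]; mid=[(np.max(q@d)+np.min(q@d))/2 for d in D]
    best.append((max(w),a,np.round(w,4),np.linalg.lstsq(np.array(D),np.array(mid),rcond=None)[0].round(4)))
best.sort(key=lambda t:t[0]); [print(b) for b in best[:6]]
"
```

```text
t 30.8 pos [ 0.4974 -0.2232  0.2197] psi -168.91 F [0.6  0.21 0.21] w 0.0877 j [ -4.   9. -18.  -0. -63. 105.]
delta tx -0.0807 ty 0.0697 tz -0.0002 turn -0.0027 (0.2 deg)
1224 [ 0.57650264 -0.20721542  0.03626601] ((0.5764046907424927, -0.20727641880512238), (0.03199773654341698, 0.03552889823913574), 84.98368835449219)
(np.float64(0.03204754227031176), 25, array([0.032 , 0.032 , 0.0318]), array([ 0.5763, -0.2073]))
(np.float64(0.03205789015302091), 24, array([0.0321, 0.032 , 0.0319]), array([ 0.5764, -0.2072]))
(np.float64(0.03213889605908432), 23, array([0.0321, 0.0321, 0.032 ]), array([ 0.5764, -0.2072]))
(np.float64(0.03224901824490681), 26, array([0.0322, 0.0322, 0.0318]), array([ 0.5763, -0.2073]))
(np.float64(0.03229878082986687), 22, array([0.0323, 0.0322, 0.0322]), array([ 0.5764, -0.2072]))
(np.float64(0.03248826859984155), 27, array([0.0325, 0.0325, 0.0318]), array([ 0.5763, -0.2073]))
```

View pics/w8.png

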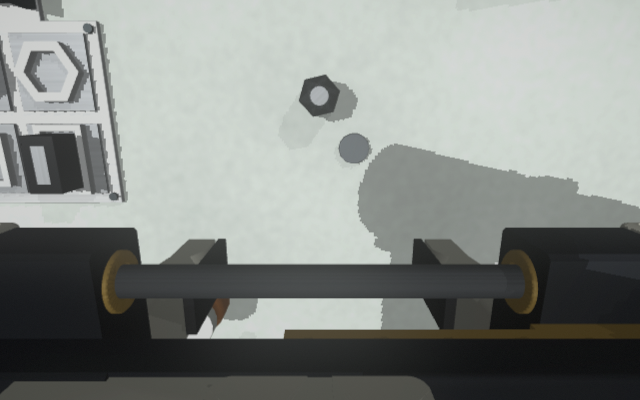

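```bash
python3 -c "
from h import *
go(.5764,-.2072,.09,174.5)
"
```

```text
t 30.85 pos [ 0.4976 -0.2225  0.2199] psi -168.84 F [ 0.04  1.04 -0.49] w 0.0879 j [ -4.   9. -18.  -0. -63. 105.]
delta tx -0.0803 ty 0.1298 tz 0.0003 turn 0.2908 (-16.7 deg)
```

apply_moves([
  {"tx": -0.03, "ty": 0, "tz": 0, "turn": 0.13, "gripper": 0.07},
  {"tx": -0.065, "ty": 0, "tz": 0, "turn": 0.26, "gripper": 0.07},
  {"tx": -0.0803, "ty": 0.03, "tz": 0, "turn": 0.291, "gripper": 0.07},
  {"tx": -0.0803, "ty": 0.08, "tz": 0, "turn": 0.291, "gripper": 0.07},
  {"tx": -0.0803, "ty": 0.125, "tz": 0, "turn": 0.291, "gripper": 0.07},
])

```text
time_s: 31.35
tcp_pos: [0.5773, -0.2053, 0.0938]
eef_rot: [-90.0, 0.1, 174.6]
contact_force: [0.2, -0.5, -1.4]
gripper_width: 0.0701
```

apply_moves([
  {"tx": 0, "ty": 0, "tz": 0, "turn": 0, "gripper": 0.07},
  {"tx": 0, "ty": 0, "tz": 0, "turn": 0, "gripper": 0.07},
])

```text
time_s: 31.55
tcp_pos: [0.5769, -0.2063, 0.0957]
eef_rot: [-90.0, -0.1, 174.6]
contact_force: [0.5, 0.1, 1.0]
gripper_width: 0.0697
```

```bash
python3 -c "
from h import *
go(.5764,-.2072,.029,174.5)
"
```

```text
t 31.55 pos [ 0.5769 -0.2063  0.0957] psi 174.64 F [0.54 0.11 1.02] w 0.0697 j [ -1.  22. -18.   0. -50.  86.]
delta tx 0.0004 ty 0.0667 tz 0.0009 turn 0.0025 (-0.1 deg)
```

apply_moves([
  {"tx": 0, "ty": 0.02, "tz": 0.0008, "turn": 0.003, "gripper": 0.07},
  {"tx": 0, "ty": 0.042, "tz": 0.0008, "turn": 0.003, "gripper": 0.07},
  {"tx": 0, "ty": 0.059, "tz": 0.0008, "turn": 0.003, "gripper": 0.07},
  {"tx": 0, "ty": 0.066, "tz": 0.0008, "turn": 0.003, "gripper": 0.07},
  {"tx": 0, "ty": 0.066, "tz": 0.0008, "turn": 0.003, "gripper": 0.07},
])

```text
time_s: 32.05
tcp_pos: [0.5776, -0.2077, 0.0308]
eef_rot: [-90.0, 0.1, 174.4]
contact_force: [0.4, -0.6, -0.6]
gripper_width: 0.0698
```

```bash
python3 -c "
from h import *
go(.5764,-.2072,.029,174.5)
"
```

```text
t 32.05 pos [ 0.5776 -0.2077  0.0308] psi 174.39 F [ 0.44 -0.64 -0.61] w 0.0698 j [ -2.  27. -21.   0. -42.  86.]
delta tx 0.0013 ty 0.0018 tz -0.0004 turn -0.0018 (0.1 deg)
```

apply_moves([
  {"tx": 0.001, "ty": 0.001, "tz": -0.0003, "turn": -0.002, "gripper": 0.05},
  {"tx": 0.001, "ty": 0.001, "tz": -0.0003, "turn": -0.002, "gripper": 0.02},
  {"tx": 0.001, "ty": 0.001, "tz": -0.0003, "turn": -0.002, "gripper": 0.02},
  {"tx": 0.001, "ty": 0.001, "tz": -0.0003, "turn": -0.002, "gripper": 0.02},
  {"tx": 0.001, "ty": 0.001, "tz": -0.0003, "turn": -0.002, "gripper": 0.02},
])

```text
time_s: 32.55
tcp_pos: [0.5757, -0.2075, 0.0285]
eef_rot: [-90.0, 0.0, 174.5]
contact_force: [0.4, -0.7, 0.5]
gripper_width: 0.0357
```

apply_moves([
  {"tx": 0, "ty": 0, "tz": 0, "turn": 0, "gripper": 0.02},
  {"tx": 0, "ty": 0, "tz": 0, "turn": 0, "gripper": 0.02},
  {"tx": 0, "ty": 0, "tz": 0, "turn": 0, "gripper": 0.02},
])

```text
time_s: 32.85
tcp_pos: [0.5757, -0.2075, 0.0284]
eef_rot: [-90.0, 0.0, 174.5]
contact_force: [-0.8, -0.0, 2.2]
gripper_width: 0.0318
```

```bash
python3 -c "
from h import *
go(.5764,-.2072,.029,174.5)
"
```

```text
t 32.85 pos [ 0.5757 -0.2075  0.0284] psi 174.48 F [-0.75 -0.03  2.24] w 0.0318 j [ -2.  27. -21.   0. -42.  86.]
delta tx -0.0007 ty -0.0006 tz -0.0003 turn -0.0004 (0.0 deg)
```

apply_moves([
  {"tx": 0, "ty": -0.004, "tz": 0, "turn": 0, "gripper": 0.02},
  {"tx": 0, "ty": -0.015, "tz": 0, "turn": 0, "gripper": 0.02},
  {"tx": 0, "ty": -0.04, "tz": 0, "turn": 0, "gripper": 0.02},
  {"tx": 0, "ty": -0.075, "tz": 0, "turn": 0, "gripper": 0.02},
  {"tx": 0, "ty": -0.11, "tz": 0, "turn": 0, "gripper": 0.02},
])

```text
time_s: 33.35
tcp_pos: [0.5752, -0.2074, 0.1398]
eef_rot: [-90.0, -0.0, 174.5]
contact_force: [1.1, -0.5, -0.6]
gripper_width: 0.0316
```

```bash
python3 -c "
from h import *
go(.5489,.0386,.14,161.25)
"
```

```text
t 33.35 pos [ 0.5752 -0.2074  0.1398] psi 174.48 F [ 1.13 -0.5  -0.6 ] w 0.0316 j [ -2.  19. -15.   0. -55.  86.]
delta tx 0.0498 ty -0.0002 tz -0.2424 turn 0.2308 (-13.2 deg)
```

apply_moves([
  {"tx": 0.005, "ty": 0, "tz": -0.025, "turn": 0.03, "gripper": 0.02},
  {"tx": 0.013, "ty": 0, "tz": -0.065, "turn": 0.07, "gripper": 0.02},
  {"tx": 0.022, "ty": 0, "tz": -0.11, "turn": 0.12, "gripper": 0.02},
  {"tx": 0.031, "ty": 0, "tz": -0.153, "turn": 0.17, "gripper": 0.02},
  {"tx": 0.04, "ty": 0, "tz": -0.196, "turn": 0.22, "gripper": 0.02},
])

```text
time_s: 33.85
tcp_pos: [0.5543, -0.0069, 0.1392]
eef_rot: [-90.0, 0.0, 161.7]
contact_force: [0.6, -0.1, 0.1]
gripper_width: 0.0317
```

apply_moves([
  {"tx": 0.001, "ty": 0, "tz": -0.03, "turn": 0.01, "gripper": 0.02},
  {"tx": 0.0, "ty": 0.005, "tz": -0.046, "turn": 0.011, "gripper": 0.02},
  {"tx": 0.0, "ty": 0.02, "tz": -0.046, "turn": 0.011, "gripper": 0.02},
  {"tx": 0.0, "ty": 0.03, "tz": -0.046, "turn": 0.011, "gripper": 0.02},
  {"tx": 0.0, "ty": 0.03, "tz": -0.046, "turn": 0.011, "gripper": 0.02},
])

```text
time_s: 34.35
tcp_pos: [0.5678, 0.0344, 0.1066]
eef_rot: [-89.9, -0.2, 161.2]
contact_force: [-0.2, -0.4, -1.2]
gripper_width: 0.0318
```

```bash
python3 -c "
from h import *
go(.5489,.0386,.055,161.25)
"
```

```text
t 34.35 pos [0.5678 0.0344 0.1066] psi 161.2 F [-0.2  -0.39 -1.21] w 0.0318 j [ 23.  18. -23.  -0. -49.  48.]
delta tx 0.0191 ty 0.0517 tz 0.0020 turn -0.0009 (0.0 deg)
```

apply_moves([
  {"tx": 0.008, "ty": 0, "tz": 0.001, "turn": 0, "gripper": 0.02},
  {"tx": 0.019, "ty": 0.01, "tz": 0.002, "turn": 0, "gripper": 0.02},
  {"tx": 0.019, "ty": 0.03, "tz": 0.002, "turn": 0, "gripper": 0.02},
  {"tx": 0.019, "ty": 0.045, "tz": 0.002, "turn": 0, "gripper": 0.02},
  {"tx": 0.019, "ty": 0.048, "tz": 0.002, "turn": 0, "gripper": 0.02},
])

```text
time_s: 34.85
tcp_pos: [0.5491, 0.0387, 0.0595]
eef_rot: [-89.9, -0.1, 161.2]
contact_force: [0.2, -0.8, -0.8]
gripper_width: 0.0319
```

apply_moves([
  {"tx": 0, "ty": 0, "tz": 0, "turn": 0, "gripper": 0.02},
])

```text
time_s: 34.95
tcp_pos: [0.5501, 0.0391, 0.0605]
eef_rot: [-90.0, -0.0, 161.2]
contact_force: [0.4, -0.1, -1.1]
gripper_width: 0.0316
```

```bash
python3 -c "
from h import *
go(.5489,.0386,.0384,161.25)
"
```

```text
t 34.95 pos [0.5501 0.0391 0.0605] psi 161.22 F [ 0.36 -0.14 -1.08] w 0.0316 j [ 24.  20. -28.   0. -42.  47.]
delta tx 0.0010 ty 0.0221 tz 0.0009 turn -0.0006 (0.0 deg)
```

apply_moves([
  {"tx": 0.0008, "ty": 0.006, "tz": 0.0007, "turn": 0, "gripper": 0.02},
  {"tx": 0.0008, "ty": 0.011, "tz": 0.0007, "turn": 0, "gripper": 0.02},
  {"tx": 0.0008, "ty": 0.014, "tz": 0.0007, "turn": 0, "gripper": 0.02},
  {"tx": 0.0008, "ty": 0.017, "tz": 0.0007, "turn": 0, "gripper": 0.02},
  {"tx": 0.0008, "ty": 0.019, "tz": 0.0007, "turn": 0, "gripper": 0.02},
])

```text
time_s: 35.45
tcp_pos: [0.5493, 0.039, 0.041]
eef_rot: [-90.0, -0.0, 161.2]
contact_force: [-0.2, 0.5, -1.6]
gripper_width: 0.0321
```

```bash
python3 -c "
from h import *
go(.5489,.0386,.0384,161.25)
"
```

```text
t 35.45 pos [0.5493 0.039  0.041 ] psi 161.24 F [-0.19  0.52 -1.6 ] w 0.0321 j [ 24.  21. -29.   0. -40.  47.]
delta tx 0.0002 ty 0.0026 tz 0.0006 turn -0.0001 (0.0 deg)
```

apply_moves([
  {"tx": 0.0002, "ty": 0.001, "tz": 0.0004, "turn": 0, "gripper": 0.02},
  {"tx": 0.0002, "ty": 0.002, "tz": 0.0004, "turn": 0, "gripper": 0.02},
  {"tx": 0.0002, "ty": 0.0025, "tz": 0.0004, "turn": 0, "gripper": 0.02},
  {"tx": 0.0002, "ty": 0.0025, "tz": 0.0004, "turn": 0, "gripper": 0.02},
])

```text
time_s: 35.85
tcp_pos: [0.549, 0.0387, 0.0387]
eef_rot: [-90.0, 0.0, 161.2]
contact_force: [-0.5, 0.5, -0.3]
gripper_width: 0.0317
```

apply_moves([
  {"tx": 0, "ty": 0, "tz": 0, "turn": 0, "gripper": 0.05},
  {"tx": 0, "ty": 0, "tz": 0, "turn": 0, "gripper": 0.05},
  {"tx": 0, "ty": 0, "tz": 0, "turn": 0, "gripper": 0.05},
  {"tx": 0, "ty": 0, "tz": 0, "turn": 0, "gripper": 0.05},
])

```text
time_s: 36.25
tcp_pos: [0.5491, 0.0388, 0.0388]
eef_rot: [-90.0, 0.0, 161.2]
contact_force: [0.4, 0.7, 0.5]
gripper_width: 0.0495
```

apply_moves([
  {"tx": 0, "ty": -0.015, "tz": 0, "turn": 0, "gripper": 0.05},
  {"tx": 0, "ty": -0.04, "tz": 0, "turn": 0, "gripper": 0.05},
  {"tx": 0, "ty": -0.08, "tz": 0, "turn": 0, "gripper": 0.05},
  {"tx": 0, "ty": -0.12, "tz": 0, "turn": 0, "gripper": 0.05},
  {"tx": 0, "ty": -0.14, "tz": 0, "turn": 0, "gripper": 0.05},
])

```text
time_s: 36.75
tcp_pos: [0.5503, 0.039, 0.1825]
eef_rot: [-90.1, 0.2, 161.3]
contact_force: [-0.3, 0.2, -0.1]
gripper_width: 0.0494
```

```bash
python3 -c "
from h import *
go(.481,.1795,.15,101.25)
"
```

```text
t 36.75 pos [0.5503 0.039  0.1825] psi 161.27 F [-0.33  0.17 -0.07] w 0.0494 j [ 24.  12. -20.   0. -58.  47.]
delta tx 0.1109 ty 0.0324 tz -0.1107 turn 1.0475 (-60.0 deg)
```

apply_moves([
  {"tx": 0.02, "ty": -0.02, "tz": -0.02, "turn": 0.14, "gripper": 0},
  {"tx": 0.045, "ty": -0.05, "tz": -0.045, "turn": 0.29, "gripper": 0},
  {"tx": 0.075, "ty": -0.07, "tz": -0.075, "turn": 0.44, "gripper": 0},
  {"tx": 0.1, "ty": -0.07, "tz": -0.1, "turn": 0.59, "gripper": 0},
  {"tx": 0.11, "ty": -0.07, "tz": -0.11, "turn": 0.74, "gripper": 0},
], newtons=20)

```text
time_s: 37.25
tcp_pos: [0.4793, 0.1806, 0.25]
eef_rot: [-90.1, -0.1, 119.5]
contact_force: [0.2, -1.4, -0.4]
gripper_width: 0.0152
```

```bash
python3 -c "
from h import *
go(.481,.1795,.25,101.25)
"
```

```text
t 37.25 pos [0.4793 0.1806 0.25  ] psi 119.52 F [ 0.22 -1.36 -0.42] w 0.0152 j [ 43.   5. -19.  -0. -66. -13.]
delta tx -0.0017 ty -0.0000 tz -0.0009 turn 0.3189 (-18.3 deg)
```

apply_moves([
  {"tx": 0, "ty": 0, "tz": 0, "turn": 0.15, "gripper": 0},
  {"tx": 0, "ty": 0, "tz": 0, "turn": 0.3, "gripper": 0},
  {"tx": 0, "ty": 0, "tz": 0, "turn": 0.319, "gripper": 0},
  {"tx": 0, "ty": 0, "tz": 0, "turn": 0.319, "gripper": 0},
  {"tx": 0, "ty": 0, "tz": 0, "turn": 0.319, "gripper": 0},
])

```text
time_s: 37.75
tcp_pos: [0.4803, 0.1781, 0.2487]
eef_rot: [-90.0, -0.0, 101.7]
contact_force: [0.9, -0.4, 0.0]
gripper_width: 0.0005
```

```bash
cat > seat.py <<'E'
from nest import *
def seat(fn):
    im,Q,L=nests(fn)
    for n,a,b in (('round',.04,.04),('hex',.04,-.04),('square',-.04,.04),('obl',-.04,-.04)):
        m=(abs(L[...,0]-a)<.033)&(abs(L[...,1]-b)<.033)&(L[...,2]>.040)&(L[...,2]<.06); q=L[m]
        if len(q)<20: print(n,'none');continue
        A=np.c_[q[:,:2]-q[:,:2].mean(0),np.ones(len(q))]; p=np.linalg.lstsq(A,q[:,2],rcond=None)[0]
        print(n,len(q),'mid',((q.max(0)+q.min(0))/2)[:2].round(4),'z',q[:,2].mean().round(4),'slope deg',np.degrees(p[:2]).round(1))
    m=(abs(L[...,0])<.015)&(abs(L[...,1]-.112)<.016)&(L[...,2]>.03)&(L[...,2]<.055); q=L[m]
    if len(q): print('key',len(q),((q.max(0)+q.min(0))/2)[:2].round(4),np.median(q[:,2]).round(4))
    a=cv2.resize(im,(800,500)); cv2.imwrite(f'pics/{fn}b.png',a[:,:,::-1])
E
python3 -c "
from seat import *
go(.481,.1795,.25,101.25)
snap('wrist','w9'); seat('w9')
"
```

```text
t 37.75 pos [0.4803 0.1781 0.2487] psi 101.67 F [ 0.9  -0.44  0.05] w 0.0005 j [ 42.   5. -19.  -0. -66. -31.]
delta tx 0.0012 ty -0.0013 tz -0.0010 turn 0.0072 (-0.4 deg)
round 1470 mid [0.0395 0.04  ] z 0.0463 slope deg [0.2 0.1]
hex 1139 mid [ 0.0396 -0.0355] z 0.0461 slope deg [ 0.2 -1.6]
square none
obl 1952 mid [-0.0409 -0.0375] z 0.0461 slope deg [-0.1 -1.8]
key 499 [-0.0003  0.1118] 0.0433
```

View pics/w9b.png

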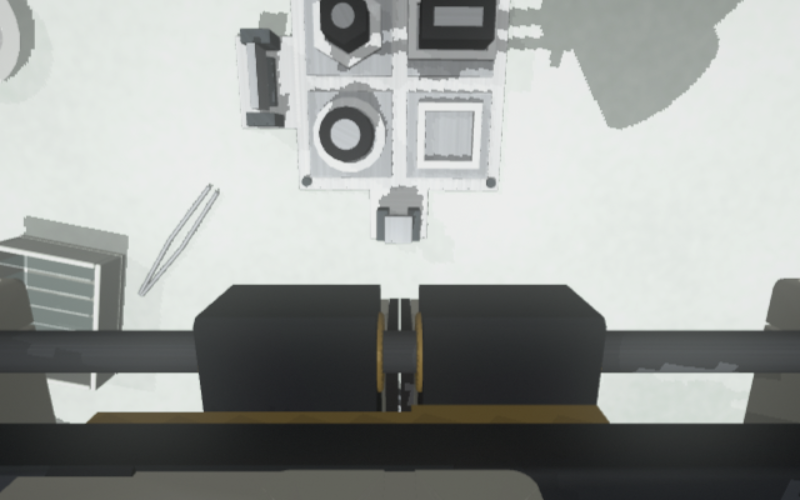

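All three tops read 46 mm, so they are seated. The key top stands at about 43 mm. I'll press it with the closed fingertips.

apply_moves([
  {"tx": 0.001, "ty": 0.03, "tz": -0.001, "turn": 0.007, "gripper": 0},
  {"tx": 0.001, "ty": 0.075, "tz": -0.001, "turn": 0.007, "gripper": 0},
  {"tx": 0.001, "ty": 0.12, "tz": -0.001, "turn": 0.007, "gripper": 0},
  {"tx": 0.001, "ty": 0.155, "tz": -0.001, "turn": 0.007, "gripper": 0},
  {"tx": 0.001, "ty": 0.17, "tz": -0.001, "turn": 0.007, "gripper": 0},
])

```text
time_s: 38.3
tcp_pos: [0.4794, 0.178, 0.0754]
eef_rot: [-89.7, 0.1, 101.2]
contact_force: [-0.2, 0.5, 0.3]
gripper_width: 0.0004
```

apply_moves([
  {"tx": 0, "ty": 0, "tz": 0, "turn": 0, "gripper": 0},
  {"tx": 0, "ty": 0, "tz": 0, "turn": 0, "gripper": 0},
])

```text
time_s: 38.5
tcp_pos: [0.4814, 0.1795, 0.0791]
eef_rot: [-90.0, 0.0, 101.2]
contact_force: [0.7, 0.8, 0.8]
gripper_width: 0.0004
```

```bash
python3 -c "
from h import *
go(.481,.1795,.06,101.25)
"
```

```text
t 38.5 pos [0.4814 0.1795 0.0791] psi 101.16 F [0.68 0.78 0.81] w 0.0004 j [ 42.  15. -32.   0. -43. -31.]
delta tx 0.0001 ty 0.0191 tz 0.0004 turn -0.0016 (0.1 deg)
```

apply_moves([
  {"tx": 0, "ty": 0.008, "tz": 0, "turn": 0, "gripper": 0},
  {"tx": 0, "ty": 0.014, "tz": 0, "turn": 0, "gripper": 0},
  {"tx": 0, "ty": 0.018, "tz": 0, "turn": 0, "gripper": 0},
  {"tx": 0, "ty": 0.021, "tz": 0, "turn": 0, "gripper": 0},
  {"tx": 0, "ty": 0.023, "tz": 0, "turn": 0, "gripper": 0},
])

```text
time_s: 39.0
tcp_pos: [0.4812, 0.1795, 0.0563]
eef_rot: [-90.0, -0.0, 101.1]
contact_force: [-2.5, -1.9, 9.3]
gripper_width: 0.0005
```

apply_moves([
  {"tx": 0, "ty": 0.0015, "tz": 0, "turn": 0, "gripper": 0},
  {"tx": 0, "ty": 0.0025, "tz": 0, "turn": 0, "gripper": 0},
  {"tx": 0, "ty": 0.0035, "tz": 0, "turn": 0, "gripper": 0},
])

```text
time_s: 39.3
tcp_pos: [0.4812, 0.1795, 0.0529]
eef_rot: [-90.0, -0.0, 101.1]
contact_force: [-2.6, -0.4, 7.5]
gripper_width: 0.0004
```

apply_moves([
  {"tx": 0, "ty": 0.0008, "tz": 0, "turn": 0, "gripper": 0},
  {"tx": 0, "ty": 0.001, "tz": 0, "turn": 0, "gripper": 0},
])

```text
time_s: 39.5
tcp_pos: [0.4812, 0.1795, 0.0522]
eef_rot: [-90.0, -0.0, 101.1]
contact_force: [-4.8, -0.4, 12.8]
gripper_width: 0.0005
```

apply_moves([
  {"tx": 0, "ty": 0.0004, "tz": 0, "turn": 0, "gripper": 0},
  {"tx": 0, "ty": 0.0004, "tz": 0, "turn": 0, "gripper": 0},
])

```text
time_s: 39.7
tcp_pos: [0.4812, 0.1796, 0.0522]
eef_rot: [-90.1, -0.0, 101.1]
contact_force: [-4.5, -1.0, 15.4]
gripper_width: 0.0001
```

apply_moves([
  {"tx": 0, "ty": 0.0006, "tz": 0, "turn": 0, "gripper": 0},
  {"tx": 0, "ty": 0.0006, "tz": 0, "turn": 0, "gripper": 0},
  {"tx": 0, "ty": 0.0006, "tz": 0, "turn": 0, "gripper": 0},
])

```text
time_s: 40.0
tcp_pos: [0.4813, 0.1796, 0.0521]
eef_rot: [-90.1, -0.0, 101.1]
contact_force: [-6.6, -1.8, 21.2]
gripper_width: 0.0005
```

apply_moves([
  {"tx": 0, "ty": 0.0005, "tz": 0, "turn": 0, "gripper": 0},
  {"tx": 0, "ty": 0.0005, "tz": 0, "turn": 0, "gripper": 0},
  {"tx": 0, "ty": 0.0005, "tz": 0, "turn": 0, "gripper": 0},
])

```text
time_s: 40.3
tcp_pos: [0.4813, 0.1796, 0.0521]
eef_rot: [-90.1, -0.0, 101.2]
contact_force: [-8.3, -1.9, 27.1]
gripper_width: 0.0002
```

The key is on its stop: z stays at 0.0521 while the force climbs to 27 N. I'll lift off and verify.

apply_moves([
  {"tx": 0, "ty": -0.01, "tz": 0, "turn": 0, "gripper": 0},
  {"tx": 0, "ty": -0.04, "tz": 0, "turn": 0, "gripper": 0},
  {"tx": 0.0, "ty": -0.085, "tz": 0, "turn": 0, "gripper": 0},
  {"tx": 0.0, "ty": -0.13, "tz": 0, "turn": 0, "gripper": 0},
  {"tx": -0.02, "ty": -0.17, "tz": 0, "turn": 0, "gripper": 0},
])

```text
time_s: 40.8
tcp_pos: [0.4851, 0.1608, 0.2224]
eef_rot: [-90.1, -0.0, 101.2]
contact_force: [1.5, -0.1, -0.0]
gripper_width: 0.0005
```

apply_moves([
  {"tx": 0.01, "ty": -0.04, "tz": 0, "turn": 0, "gripper": 0},
  {"tx": 0.01, "ty": -0.06, "tz": 0, "turn": 0, "gripper": 0},
  {"tx": 0.01, "ty": -0.07, "tz": 0, "turn": 0, "gripper": 0},
  {"tx": 0.01, "ty": -0.07, "tz": 0, "turn": 0, "gripper": 0},
])

```text
time_s: 41.2
tcp_pos: [0.4832, 0.1699, 0.2906]
eef_rot: [-90.1, -0.1, 101.1]
contact_force: [0.2, 0.7, -1.1]
gripper_width: 0.0002
```

```bash
python3 -c "
from seat import *
go(.481,.2,.3,101.25)
snap('wrist','w10'); seat('w10'); snap('scene','scene10')
"
```

```text
t 41.2 pos [0.4832 0.1699 0.2906] psi 101.1 F [ 0.21  0.68 -1.1 ] w 0.0002 j [ 41.   3. -15.   0. -71. -30.]
delta tx 0.0300 ty -0.0093 tz -0.0037 turn -0.0026 (0.2 deg)
round 1148 mid [0.0392 0.0398] z 0.0463 slope deg [0.3 0.2]
hex 1026 mid [ 0.0395 -0.0401] z 0.0461 slope deg [ 0.4 -0.6]
square none
obl 1778 mid [-0.041  -0.0402] z 0.0461 slope deg [ 0.  -0.2]
key 378 [-1.000e-04  1.122e-01] 0.0351
```

View pics/w10b.png

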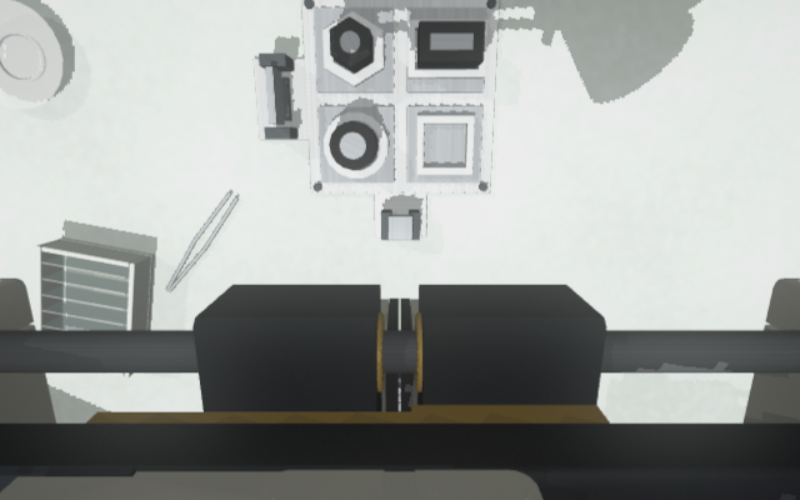

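View pics/scene10.png

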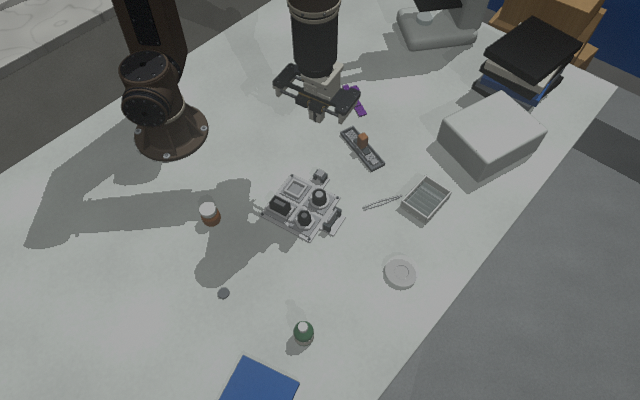

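The scene view shows all three specimens in their nests, the file in its tray, and the cap (223,293), bottle and jar where they started. I'm handing in.

```bash
python3 -c "
from h import *
s=r.get_state(); print(s['time_s'],s['contact_force'],s['tcp_pos'])
print(r.close_job())"
```

```text
41.3 [ 0.03552963  0.05964366 -0.44517232] [0.48232903 0.16939359 0.2883359 ]
the job is handed in; nothing more can be done
None
```

I handed the job in at 41.3 s, with the arm clear of everything; no verdict was reported.

- **Filing:** I gave the jaw three level forward strokes. Each started with the blade's tip end on the jaw, about 8–10 mm past its centre, and ran until the grip was about 40 mm beyond the jaw. I lifted the file clear every time and brought it back about 35 mm above the edge. The jaw was pressed about 3–5 mm. Early in stroke 1 it went deeper, 5.1 mm by height and 5.8 mm by force, before I raised the file.
- **File:** It is back flat in its tray, centred and the same way round.
- **Specimens:** Round, hex and oblong were there, and no square one was seen. The hex was knocked about 5 cm aside during the run, so I re-measured it before picking it up. In the last check all three tops stood at 46 mm (fully down), level and polished face up, centred in their nests to about 1 mm.
- **Key:** I pressed it until the height stopped changing while the force rose to 27 N. Its top then read 35.1 mm, which is home.
- **Bystanders:** The lens cap, polish bottle, jar and purple look-alike were left untouched. In the last scene view the cap, bottle and jar stood where they started.
- **Force peak:** While the round specimen was being seated, one reading reached 40.1 N vertically (about 42 N in all). That load went through the specimen into its nest floor, not through the gripper's body, and had dropped to about 4 N by the next reading 0.1 s later.

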